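# Put the soap bench tools away

### The job

Put the washed soap tools away. Throw the tool rack's lever into its rear notch (the one away from the robot) to swing the gate up, slide every spatula blade first into a slot of its own until it is fully home, lying flat, then throw the lever into its front notch to lock them in. Hang both white wire draining racks astride the drip bar, side by side, at any time, and leave the soaps and the jar where they are.

Things in the scene. Friction and masses are not known exactly. Their poses are not given: they have to be found in the camera images.
- tool_rack: Fixed low wooden rack, 242 wide (y), 46 high. Origin: on the table under the middle of its front face; x into the rack (away from the robot), y left, z up. Three letterbox slots in the face; a sill 8 high, level with the slot floors, reaches 40 in front of the face. A steel gate hangs before the face, turned by the lever at the right (-y) end. Home: tip within 12 of the slot's end.
- slot_l (a point): Middle of the left (+y) slot's mouth, on the slot's floor, 8 mm above the table; axes as tool_rack (x into the slot). Each slot is 67 wide, 12 high (8 to 20 above the table), 80 deep to a solid end; slots are 76 apart. With a spatula at full depth the blade is wholly inside and the handle's middle 73 in front of the face.
- slot_m (a point): Same for the middle slot.
- slot_r (a point): Same for the right (-y) slot.
- gate (a joint): Gate with lever, on a level axle; rad, 0 to 1.7. Lever upright at 0.85, leaning to the robot below, away above. Front notch (locked) 0.20: teeth hang before the slots, 34 mm gaps pass only the necks. Rear notch (open) 1.50: teeth level, 28 to 36 mm high, up to 31 before the face. Notches: gaps in the aluminium arc; no click, friction holds it; 2.5 N at the knob moves it.
- gate_knob (a point): Centre of the black ball knob, 28 mm across, at the end of the lever, 90 mm from the axle; the lever's shaft is 8 mm thick. Nothing stands beside the knob.
- gate_axis (a point): Point on the gate's axle in the plane in which the knob swings (32 mm above the table); axes as tool_rack. The knob is at 90 mm x (sin(gate - 0.85), 0, cos(gate - 0.85)) from it.
- spatula1: Flat spatula, one of up to three alike: wooden handle 80 long, 22 wide, 18 high; steel neck 43 long, 14 wide; steel blade 70 long, 60 wide, 4 thick; undersides flush. Origin: underside of the handle's middle; x along the tool to the blade (handle x -40 to 40, neck to 83, blade 83 to 153 mm), z up. 120 g, balances near x = 40 mm. Starts flat on the table.
- spatula2: Flat spatula, one of up to three alike: wooden handle 80 long, 22 wide, 18 high; steel neck 43 long, 14 wide; steel blade 70 long, 60 wide, 4 thick; undersides flush. Origin: underside of the handle's middle; x along the tool to the blade (handle x -40 to 40, neck to 83, blade 83 to 153 mm), z up. 120 g, balances near x = 40 mm. Starts flat on the table.
- spatula3: Flat spatula, one of up to three alike: wooden handle 80 long, 22 wide, 18 high; steel neck 43 long, 14 wide; steel blade 70 long, 60 wide, 4 thick; undersides flush. Origin: underside of the handle's middle; x along the tool to the blade (handle x -40 to 40, neck to 83, blade 83 to 153 mm), z up. 120 g, balances near x = 40 mm. Starts flat on the table.
- spatula1_tip (a point): Middle of the front edge of spatula1's blade, at half its thickness (153 mm ahead of the origin, 2 mm above the underside).
- spatula2_tip (a point): Middle of the front edge of spatula2's blade, at half its thickness (153 mm ahead of the origin, 2 mm above the underside).
- spatula3_tip (a point): Middle of the front edge of spatula3's blade, at half its thickness (153 mm ahead of the origin, 2 mm above the underside).
- wire_rack1: White wire rack bent like a ridge roof: 102 long (x, along ridge), 86 wide (y) at the feet, wires 6 thick; each side runs straight from the ridge wire (y 0, z 92) to a foot wire (y +-40, z 3); open below. On the ridge a grip block 50 long (x), 12 thick (y), z 92 to 122. Origin: at foot level, midway between the feet; z up. 140 g. Hung on the bar, its origin rests 68 mm below the bar's centre.
- wire_rack2: White wire rack bent like a ridge roof: 102 long (x, along ridge), 86 wide (y) at the feet, wires 6 thick; each side runs straight from the ridge wire (y 0, z 92) to a foot wire (y +-40, z 3); open below. On the ridge a grip block 50 long (x), 12 thick (y), z 92 to 122. Origin: at foot level, midway between the feet; z up. 140 g. Hung on the bar, its origin rests 68 mm below the bar's centre.
- drip_bar: Fixed stand with a level steel bar, 300 mm long between its two posts and 14 mm thick, running along its y axis; z up. Origin on the table under the middle of the bar.
- drip_bar_mid (a point): Middle of the bar, on its centre line, 170 mm above the table; axes as drip_bar (y along the bar).
- puck1: Tan soap puck, 66 across, 38 high. A bystander, to be left where it is. Origin: centre of its underside.
- puck2: Grey soap puck, 66 across, 38 high. A bystander, to be left where it is. Origin: centre of its underside.
- puck3: Tan soap puck, 66 across, 38 high. A bystander, to be left where it is. Origin: centre of its underside.
- puck4: Tan soap puck, 72 across, 42 high. A bystander, to be left where it is. Origin: centre of its underside.
- soap_bar: Pink soap bar, 85 x 55 x 28. A bystander, to be left where it is. Origin: centre of its underside.
- jar: Jar, 64 across, 90 high. A bystander, to be left where it is. Origin: centre of its underside.
Mind the look-alikes: they are no part of the job. Leave any blue or purple look-alike of the wire_rack2 alone. What is shaped like the wire_rack1 but red is not meant.

How it is judged:
By the outcome, as a careful person would: the job done as asked, in the order asked, and still so for the second after the job is handed in, with the robot touching nothing.
Of spatula1, spatula2, spatula3 only 2 to 3 are there at a start; the rules pass over those that are not, and their reading is None.
At some moment in a run one of spatula1, spatula2, spatula3 may be knocked a few centimetres aside while the robot is not near it.
It also fails if it takes over 210 s, if anything falls off the work surface, if the arm or the gripper's body presses on something with over 40 N, if the wrist force passes 120 N, or if a joint passes its speed limit or range.

### The arm

A 6-joint arm with a two-finger parallel gripper is mounted at the origin on the work surface. World frame = base frame: x ahead of the robot, y to its left, z up, the work surface at z = 0. Lengths are in mm, angles in rad, forces in N, time in s.
With the tool pointing down it reaches from about 375 to 825 mm from the base axis. Payload 5.5 kg.
Tool frame: the origin (TCP) lies at the very end of the fingers, on their centre line; the grasp point (between the pads) lies bot.grip_point_offset behind it (bot.grip_point_offset is the distance from the TCP to the grasp point, in mm); z points along the fingers, y is the line along which they close (so a half turn about z gives the same grasp; the last joint's range is limited). The gripper opens to 85 mm and grips with 20 to 120 N. Pads are 22 mm wide; open, the fingers measure 114 mm over their backs; the gripper's body (76 mm by 85 mm) begins 54 mm behind the grasp point. The pads swing forward as they close: fully open they stand 13 mm farther back than shut.
Start: joints at [-1.154, 0.314, -0.047, 1.21, 0, 1.571], TCP at [242.898, -548.63, 231.299] pointing down, gripper open.
Joint ranges: [-2.67, 2.67], [-0.69, 1.73], [-1.03, 1.25], [-2.08, 2.16], [-1.42, 1.45], [-3.14, 3.14]. Speed limits (rad/s): [2.39, 2.39, 3.01, 3.14, 3.14, 3.14].

### API

Orientations are given as a unit quaternion [x, y, z, w].
In Python, from station import status, vision, job_done, bot gives the robot as it stands.
- The arm moves only by the shell command python3 -m handwheel 'ROWS'. ROWS is text: rows parted by semicolons, each of 7 numbers parted by spaces: the opening, from -1 (shut) to 1 (fully open), then the shift along the tool's x, y, z in m, then the turn, a rotation vector about the tool's x, y, z in degrees. In form: jaw tx ty tz rx ry rz; .... A call has 1 to 12 rows; each row shifts and turns the commanded pose from where the row before left it, along the tool's axes as they then stand; what a row does not reach is not made up. A row lasts 1/10 s, in which the tool goes at most 50 mm and 8.59 degrees, less where a joint would pass 70% of its speed; a pose out of reach is approached as far as the arm can. A call is refused whole if a number of a shift passes 0.05 or a number of a turn 8.59, either way. A call with a gripper value outside its range is refused whole. The fingers move at their own pace and stop on an object; the grip force is fixed at half the most. Time passes only in rows, so rows that do not move let the fingers close. It gives the time, the measured TCP pose, the force, the opening and the grip force at its end, in the units of the state.
- status.observe(): the state, without advancing time (a new reading comes with each control period).
- vision.snapshot(name): name is "scene" or "top"; returns (picture, depth): 384x512x3 uint8, red, green, blue; 384x512 float32, mm along the optical axis (not along the pixel's ray), 0 where there is no reading.
- vision.camera_model(name): a dict with "mtx" (3x3 intrinsics, pixels), "rvec" (rotation vector, rad) and "tvec" (3), from world to camera coordinates, as OpenCV has them. Camera axes: x right, y down, z forward; pixel columns grow to the right and rows downward; lengths in mm; the calibration is good to about 2 mm. A picture is of the moment at which its call begins. camera_model takes no time and is no camera call.
- job_done(): hands the job in; it is judged then, once.
The state is a dict: "t": time; "joint_positions": joint angles; "joint_vel": joint speeds; "joint_efforts": joint torques, N m; "position": TCP position; "tool_rot": TCP orientation; "force": force on the tool from outside, world axes, zero at the start; "wrist_torque": the same for the moment, N m; "gripper_width": opening from 0.0 (shut) to 1.0 (fully open); "finger_force": force on a finger pad.
Only numpy, scipy, OpenCV 4.12 (cv2) and the standard library are available. Lean on these libraries where they do the work, as an engineer would, in place of code of your own. Each camera call takes 0.05 s, during which the arm holds its last target. There are 200 camera calls.

## Working session

There is one attempt and no reset: what is moved stays moved. The work goes in short steps, Python scripts to look and compute and a shell command to move; the robot and the scene stay as the last step left them, time stands still between calls to the robot, and variables do not carry over. Pictures are saved under pics/ and viewed, at most 14 in all, crops included, and the job is handed in when it is done.

```bash
ls; mkdir -p pics; cat > h.py <<'E'
import numpy as np, cv2
from station import status, vision, bot
def snap(n):
    p,d=vision.snapshot(n); return p,d
def cam(n):
    c=vision.camera_model(n); R=cv2.Rodrigues(np.array(c['rvec'],float))[0]
    return np.array(c['mtx'],float),R,np.array(c['tvec'],float).ravel()
def ray(n,uv,z):
    K,R,t=cam(n); uv=np.atleast_2d(uv).astype(float)
    d=(np.linalg.inv(K)@np.c_[uv,np.ones(len(uv))].T).T@R
    o=-R.T@t; s=(z-o[2])/d[:,2]; return o+d*s[:,None]
def cloud(n,d):
    K,R,t=cam(n); v,u=np.mgrid[:d.shape[0],:d.shape[1]]
    c=np.stack([(u-K[0,2])/K[0,0]*d,(v-K[1,2])/K[1,1]*d,d],-1)
    return (c-t)@R
def proj(n,P):
    K,R,t=cam(n); q=(np.atleast_2d(P)@R.T+t)@K.T; return q[:,:2]/q[:,2:]
def save(f,p): cv2.imwrite('pics/'+f,cv2.cvtColor(p,cv2.COLOR_RGB2BGR))
E
python3 - <<'E'
from h import *
print(status.observe(), bot.grip_point_offset)
for n in('scene','top'):
    p,d=snap(n); save(n+'0.png',p); np.savez(n+'0.npz',p=p,d=d)
    K,R,t=cam(n); print(n,-R.T@t,R[2],K[0,0])
E
```

```text
pics
{'t': 0.0, 'joint_positions': array([-1.15398558e+00,  3.14225325e-01, -4.80679466e-02,  1.21023211e+00,
       -1.62247373e-05,  1.57079194e+00]), 'joint_vel': array([-2.76741139e-04,  1.54940087e-03, -8.72801131e-05, -6.57853483e-04,
        4.67963518e-04,  6.51227709e-04]), 'joint_efforts': array([ 1.52755056e-03, -5.39601052e+01,  3.39742970e+01,  1.96375244e-02,
        7.14255748e-05,  4.27431189e-06]), 'position': array([ 242.664707  , -548.09508988,  230.43988944]), 'tool_rot': array([ 9.78361266e-01,  2.06902114e-01, -1.86805460e-04, -8.44141491e-04]), 'force': array([ 0.17246905,  0.07795809, -0.02874613]), 'wrist_torque': array([-0.01848795,  0.0144477 ,  0.05057312]), 'finger_force': 0.0, 'gripper_width': 0.9993240604246411} 18.700000000000003
scene [1315.60801037  413.08701113  725.9402459 ] [-0.73519554 -0.40004151 -0.54722418] 358.33677209292864
top [ 406.52112729  -40.75219    1206.95048735] [ 0.10958715  0.02497964 -0.99366326] 359.45773927969253
```

View pics/scene0.png

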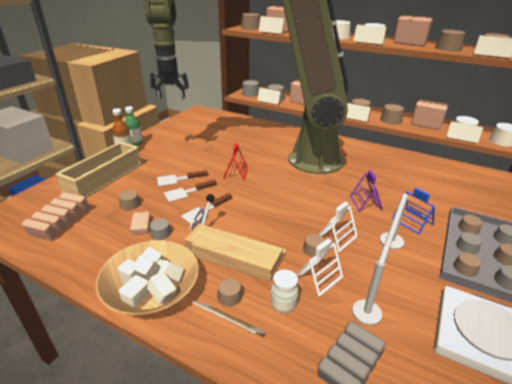

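View pics/top0.png

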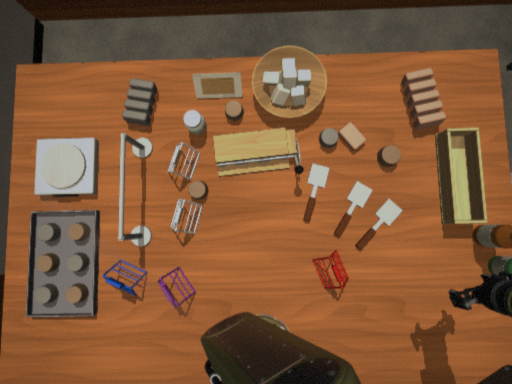

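The scene shows three spatulas: top view (316,190), (353,208) and (379,223), all blades pointing up. The tool rack is at (255,152) with its knob near (298,169). The roof-shaped racks are at white (184,160), white (186,216), red (330,270), blue (125,277) and purple (177,287). The white pair fits the description. I'll confirm this in a crop.

```bash
python3 - <<'E'
from h import *
p=np.load('top0.npz')['p']; save('c1.png',cv2.resize(p[115:265,110:410],None,fx=2.6,fy=2.6,interpolation=cv2.INTER_CUBIC))
d=np.load('top0.npz')['d']; P=cloud('top',d)
for uv in [(316,176),(310,205),(255,145),(298,169),(122,190),(186,200),(173,165),(200,300),(290,140),(140,200)]:
    print(uv,P[uv[1],uv[0]].round(1),p[uv[1],uv[0]])
print(proj('top',[[400,0,0],[600,0,0],[400,200,0]]))
E
```

```text
(316, 176) [ 565.5 -204.1    4.5] [185 189 182]
(310, 205) [ 468.  -179.1   16. ] [98 53 31]
(255, 145) [667.2  -2.6  48.8] [186 165 105]
(298, 169) [ 573.7 -134.9  116.4] [29 27 26]
(122, 190) [516.  384.8 172.6] [159 157 148]
(186, 200) [488.8 216.5  86.1] [132 107  88]
(173, 165) [600.1 256.5  92.2] [142 136 126]
(200, 300) [165.3 190.   -1.4] [150  90  50]
(290, 140) [ 682.2 -118.2   42.8] [186 164 103]
(140, 200) [498.4 391.6   4.7] [160  96  49]
[[256.36041976 226.83582784]
 [255.16289884 167.60199681]
 [196.72461567 228.08966802]]
```

View pics/c1.png

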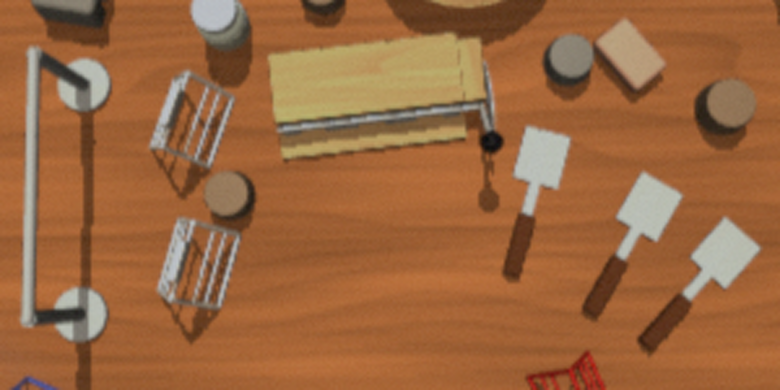

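The crop confirms the two white racks at crop (190,115) and (200,262), the bar along the left, and the lever leaning towards the robot. Now the measurements.

```bash
cat > meas.py <<'E'
from h import *
import sys
def spats(p,d,verbose=True):
    P=cloud('top',d); hsv=cv2.cvtColor(p,cv2.COLOR_RGB2HSV).astype(int)
    v=np.mgrid[:384,:512]; 
    A=ray('top',np.c_[v[1].ravel(),v[0].ravel()],4).reshape(384,512,3)
    reg=(A[...,0]>350)&(A[...,0]<720)&(A[...,1]<260)&(A[...,1]>-480)
    bl=(reg&(hsv[...,1]<60)&(hsv[...,2]>140)&(P[...,2]<26)).astype(np.uint8)
    ha=(reg&(hsv[...,2]<125)&(P[...,2]>7)&(P[...,2]<34)&(hsv[...,1]>110)).astype(np.uint8)
    out=[]
    H=[]
    for m,z,lo in((bl,4,150),(ha,18,60)):
        n,l,s,c=cv2.connectedComponentsWithStats(m,connectivity=4)
        L=[]
        for i in range(1,n):
            if s[i,4]<lo: continue
            vv,uu=np.where(l==i); q=ray('top',np.c_[uu,vv],z)[:,:2]
            r=cv2.minAreaRect(q.astype(np.float32)); L.append((q.mean(0),r,s[i,4],c[i],q))
        H.append(L)
    for b in H[0]:
        for h in H[1]:
            dd=b[0]-h[0]
            if 85<np.linalg.norm(dd)<150:
                out.append((h[0],b[0],np.arctan2(dd[1],dd[0]),np.linalg.norm(dd),b[1][1],h[1][1],h[3]))
    for h in H[1]:
        if verbose: print('handle cand',h[0].round(1),h[2],np.round(h[1][1]),h[3].round())
    for b in H[0]:
        if verbose: print('blade cand',b[0].round(1),b[2],np.round(b[1][1]),b[3].round())
    return out
if __name__=='__main__':
    z=np.load('top0.npz'); p,d=z['p'],z['d']; P=cloud('top',d)
    for o in spats(p,d): print('SP h',o[0].round(1),'b',o[1].round(1),'yaw',np.degrees(o[2]).round(1),'dist',round(float(o[3]),1),np.round(o[4]),np.round(o[5]))
    X,Y,Z=P[...,0],P[...,1],P[...,2]
    m=(abs(Z-46)<6)&(abs(X-640)<90)&(abs(Y)<150)&(p[...,0].astype(int)-p[...,2]>50)
    vv,uu=np.where(m); q=ray('top',np.c_[uu,vv],46)[:,:2].astype(np.float32); print('rack',len(q),np.median(Z[m]),cv2.minAreaRect(q),cv2.boxPoints(cv2.minAreaRect(q)).round(1).tolist())
    m=(abs(X-575)<40)&(abs(Y+135)<40)&(p.max(2)<50)&(Z>60); print('knob',m.sum(),P[m].mean(0),P[m].max(0),np.argwhere(m).mean(0))
    m=(abs(Z-172)<12)&(abs(Y-385)<40); q=P[m]; r=cv2.fitLine(q.astype(np.float32),cv2.DIST_HUBER,0,.01,.01).ravel(); print('bar',m.sum(),q.min(0),q.max(0),r,np.median(q,0))
    for y0,x0 in((0,0),):
        m=(Z>105)&(Z<135)&(Y>180)&(Y<330)&(X>420)&(X<680)
        n,l,s,c=cv2.connectedComponentsWithStats(m.astype(np.uint8))
        for i in range(1,n):
            if s[i,4]<15: continue
            vv,uu=np.where(l==i); q=ray('top',np.c_[uu,vv],122)[:,:2].astype(np.float32); print('block',s[i,4],np.median(Z[l==i]),cv2.minAreaRect(q),q.mean(0),cv2.fitLine(q,cv2.DIST_L2,0,.01,.01).ravel()[:2],c[i])
E
python3 meas.py
```

```text
handle cand [ 454.  -175.5] 162 [23. 78.] [309. 209.]
handle cand [ 400.9 -281.3] 172 [23. 78.] [342. 225.]
handle cand [ 367.6 -365.3] 94 [23. 50.] [369. 235.]
blade cand [ 561.7 -208.7] 412 [ 59. 111.] [317. 177.]
blade cand [ 495.8 -341.7] 429 [ 60. 111.] [358. 196.]
blade cand [ 435.6 -433.5] 440 [ 60. 111.] [387. 213.]
SP h [ 454.  -175.5] b [ 561.7 -208.7] yaw -17.1 dist 112.7 [ 59. 111.] [23. 78.]
SP h [ 400.9 -281.3] b [ 495.8 -341.7] yaw -32.5 dist 112.5 [ 60. 111.] [23. 78.]
SP h [ 367.6 -365.3] b [ 495.8 -341.7] yaw 10.4 dist 130.4 [ 60. 111.] [23. 50.]
SP h [ 367.6 -365.3] b [ 435.6 -433.5] yaw -45.0 dist 96.3 [ 60. 111.] [23. 50.]
rack 2140 45.871190682650706 ((670.8467407226562, -0.87799072265625), (89.3841323852539, 270.19268798828125), 5.305669784545898) [[613.9000244140625, 129.5], [638.7999877929688, -139.5], [727.7999877929688, -131.3000030517578], [702.9000244140625, 137.8000030517578]]
knob 45 [ 574.1520622  -136.67696347  111.78601434] [ 585.28948142 -126.25610475  117.91340193] [169.06666667 298.44444444]
bar 564 [371.31251913 376.99898563 160.49169827] [687.66168763 395.13476474 182.91143241] [9.9998939e-01 9.3157106e-04 4.5228731e-03 5.2972949e+02 3.8531854e+02
 1.7544760e+02] [524.70181816 384.8903574  175.38347214]
block 80 120.59056630360513 ((623.9641723632812, 242.19227600097656), (15.86247730255127, 49.04777526855469), 71.83980560302734) [623.64484 242.52597] [ 0.9484314 -0.3169825] [175.    155.775]
block 79 120.94225836743277 ((441.71630859375, 233.0958709716797), (14.764309883117676, 47.40278244018555), 73.97550201416016) [442.04837 233.06772] [ 0.9573207  -0.28902793] [177.83544304 214.73417722]
```

```bash
python3 - <<'E'
from h import *
z=np.load('top0.npz'); p=z['p']; save('c2.png',cv2.resize(p[118:185,205:310],None,fx=7,fy=7,interpolation=cv2.INTER_CUBIC))
print(ray('top',[[298.4,169.1]],106))
E
```

```text
[[ 574.93472368 -137.04785217  106.        ]]
```

View pics/c2.png

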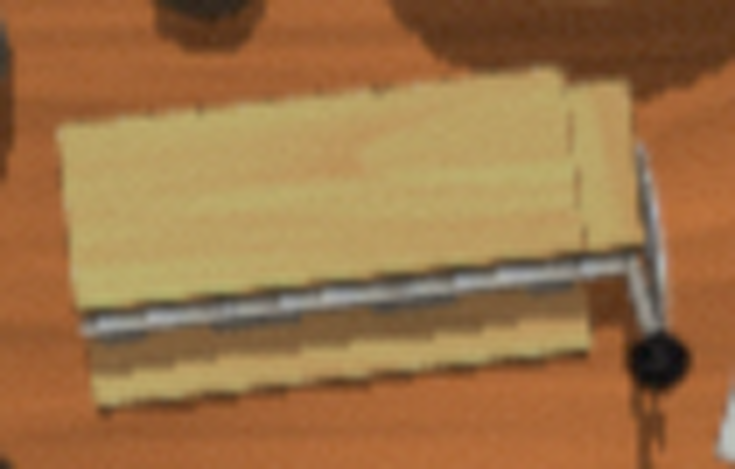

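The crop shows the main rack top from (75,307) to (588,250), a side cheek on its right, the sill's front corners at (98,408) and (590,352), and the knob at (658,360).

```bash
python3 - <<'E'
from h import *
f=lambda c:(np.array(c)+.5)/7-.5+[205,118]
T=ray('top',f([(75,307),(588,250),(560,70),(60,127)]),46); S=ray('top',f([(98,408),(590,352)]),8)
print(T.round(1),S.round(1))
for a,b in((T[0],T[1]),(T[3],T[2]),(S[0],S[1])):
    d=a-b; print(np.linalg.norm(d),np.degrees(np.arctan2(-d[0],d[1])),((a+b)/2).round(1))
print(ray('top',f([(658,360)]),104))
# scene view cross-check: knob, wire-rack blocks, bar
p,d=snap('scene'); np.savez('scene1.npz',p=p,d=d)
print(proj('scene',[[575,-137,104],[624,242,107],[442,233,107],[530,385,170],[454,-175,18]]).round())
K,R,t=cam('scene'); P=cloud('scene',d)
m=(p.max(2)<60)&(abs(P[...,0]-575)<40)&(abs(P[...,1]+137)<30)&(P[...,2]>80); print('knob',P[m].mean(0),P[m].max(0),m.sum(),np.argwhere(m).mean(0) if m.any() else 0)
m=(P[...,2]>100)&(P[...,2]<135)&(P[...,1]>180)&(P[...,1]<300)&(P[...,0]>400)&(P[...,0]<680)&(p.min(2)>120)
n,l,s,c=cv2.connectedComponentsWithStats(m.astype(np.uint8))
for i in range(1,n):
    if s[i,4]>12: print('block',s[i,4],c[i],P[l==i].mean(0),P[l==i].min(0),P[l==i].max(0))
m=(abs(P[...,2]-172)<14)&(abs(P[...,1]-385)<40)&(abs(P[...,0]-530)<150); q=P[m]; print('bar',len(q),np.median(q,0))
E
```

```text
[[ 616.5  129.1   46. ]
 [ 637.3 -111.9   46. ]
 [ 723.8 -101.4   46. ]
 [ 703.   135.5   46. ]] [[ 573.7  123.9    8. ]
 [ 595.  -113.7    8. ]]
241.91243041094918 4.929221045280501 [626.9   8.6  46. ]
237.79718144464405 5.031113800142999 [713.4  17.1  46. ]
238.57296679262475 5.120546986876394 [584.3   5.1   8. ]
[[ 575.53988418 -137.76188988  104.        ]]
[[210. 196.]
 [322. 246.]
 [340. 209.]
 [393. 224.]
 [222. 197.]]
knob [ 585.80880187 -131.30928148  107.43694851] [ 590.36085747 -124.60048676  114.31237779] 27 [197.77777778 209.85185185]
block 101 [341.32673267 208.75247525] [451.43444635 237.669419   113.83719919] [423.27266954 224.86546914 100.28002878] [472.16953568 248.3036823  123.25532966]
block 140 [323.05       246.91428571] [634.42322699 246.80746781 114.59375927] [605.28173625 234.05871734 100.15013939] [655.29805339 258.66807349 122.96120707]
bar 436 [554.28708082 388.66100684 174.83098576]
```

```bash
cat > go.py <<'E'
import sys, numpy as np
from scipy.spatial.transform import Rotation as Ro
from station import status
# usage: go.py x y z yaw(deg of tool x)  -> translation in present tool axes, then rotvec; or in target axes
s=status.observe(); p=np.array(s['position']); r=Ro.from_quat(s['tool_rot'])
T=np.array([float(a) for a in sys.argv[1:4]]); y=float(sys.argv[4])
g=Ro.from_matrix(np.array([[np.cos(np.radians(y)),np.sin(np.radians(y)),0],[np.sin(np.radians(y)),-np.cos(np.radians(y)),0],[0,0,-1.]]))
x=r.as_matrix()[:,0]
print('t %.1f pos'%s['t'],p.round(1),'yaw',np.degrees(np.arctan2(x[1],x[0])).round(1),'w',round(s['gripper_width'],3),'F',np.round(s['force'],1),'q6',round(s['joint_positions'][5],2))
print('first turn',np.degrees((r.inv()*g).as_rotvec()).round(2),'then shift',(g.inv().apply(T-p)/1000).round(4),'| shift in present axes',(r.inv().apply(T-p)/1000).round(4))
E
python3 - <<'E'
from h import *
z=np.load('scene1.npz'); P=cloud('scene',z['d']); q=P[(abs(P[...,0]-640)<70)&(P[...,1]<-118)&(P[...,1]>-170)&(P[...,2]>48)]
for a in range(560,720,15):
    k=q[(q[:,0]>=a)&(q[:,0]<a+15)]
    if len(k): print(a,len(k),k[:,1].min().round(),k[:,1].max().round(),k[:,2].max().round())
E
R="1 0 0 0 0 0 -8.5"
python3 -m handwheel '1 0 0 0 0 0 -8.5;1 0 0 0 0 0 -8.5;1 0 0 0 0 0 -8.5;1 0 0 0 0 0 -8.5;1 0 0 0 0 0 -8.5;1 0 0 0 0 0 -8.5;1 0 0 0 0 0 -8.5;1 0 0 0 0 0 -8.5;1 0 0 0 0 0 -8.5;1 0 0 0 0 0 -8.5'
python3 -m handwheel '1 0 0 0 0 0 -8.5;1 0 0 0 0 0 -8.5;1 0 0 0 0 0 -8.5;1 0 0 0 0 0 -8.5;1 0 0 0 0 0 -8.5;1 0 0 0 0 0 -8.5;1 0 0 0 0 0 -8.5;1 0 0 0 0 0 -8.5;1 0 0 0 0 0 -8.5;1 0 0 0 0 0 0'
python3 go.py 575.5 -137.5 200 185
```

```text
560 4 -138.0 -127.0 113.0
575 55 -147.0 -123.0 115.0
590 31 -143.0 -129.0 107.0
605 40 -142.0 -129.0 84.0
620 32 -142.0 -130.0 90.0
635 26 -139.0 -136.0 89.0
650 32 -139.0 -135.0 88.0
665 24 -138.0 -133.0 81.0
680 10 -137.0 -133.0 70.0
t: 1.15
position: [242.8, -548.4, 230.9]
tool_rot: [0.579, 0.815, 0.0, -0.0]
force: [-0.2, 0.4, 0.4]
gripper_width: 0.999
finger_force: 0.0
t: 2.15
position: [242.8, -548.4, 231.0]
tool_rot: [-0.047, 0.999, 0.0, -0.0]
force: [0.4, -0.1, -0.4]
gripper_width: 0.995
finger_force: 0.0
t 2.1 pos [ 242.8 -548.4  231. ] yaw -174.6 w 0.995 F [ 0.4 -0.1 -0.4] q6 -1.25
first turn [ 0.04 -0.01  0.4 ] then shift [-0.3672  0.3804  0.031 ] | shift in present axes [-0.3699  0.3778  0.0311]
```

```bash

python3 -m handwheel '1 -.037 .0378 .0031 0 0 .4;1 -.037 .0378 .0031 0 0 0;1 -.037 .0378 .0031 0 0 0;1 -.037 .0378 .0031 0 0 0;1 -.037 .0378 .0031 0 0 0;1 -.037 .0378 .0031 0 0 0;1 -.037 .0378 .0031 0 0 0;1 -.037 .0378 .0031 0 0 0;1 -.037 .0378 .0031 0 0 0;1 -.037 .0378 .0031 0 0 0;1 0 0 0 0 0 0' >/dev/null
python3 go.py 575.5 -137.5 90 185
```

```text
t 3.2 pos [ 562.5 -158.   201.3] yaw -174.9 w 1.002 F [ 0.1 -0.3 -0.1] q6 -0.36
first turn [0.1  0.06 0.14] then shift [-0.0147  0.0193  0.1113] | shift in present axes [-0.0146  0.019   0.1113]
```

```bash

python3 -m handwheel '1 -.0147 .0193 0 .1 0 .1;1 0 0 0 0 0 0;1 0 0 .028 0 0 0;1 0 0 .028 0 0 0;1 0 0 .028 0 0 0;1 0 0 .0273 0 0 0;1 0 0 0 0 0 0' >/dev/null
python3 go.py 575.5 -137.5 90 185
python3 -m handwheel '-1 0 0 0 0 0 0;-1 0 0 0 0 0 0;-1 0 0 0 0 0 0;-1 0 0 0 0 0 0;-1 0 0 0 0 0 0;-1 0 0 0 0 0 0;-1 0 0 0 0 0 0;-1 0 0 0 0 0 0'
python3 - <<'E'
from h import *
p,d=snap('scene'); save('s1.png',cv2.resize(p[90:240,140:300],None,fx=3.5,fy=3.5))
E
```

```text
t 4.0 pos [ 568.6 -142.6   87. ] yaw -175.3 w 1.002 F [-1.5 -0.6 -0.3] q6 -0.33
first turn [ 0.01 -0.4  -0.29] then shift [-0.0073  0.0045 -0.003 ] | shift in present axes [-0.0072  0.0045 -0.003 ]
t: 4.75
position: [571.8, -139.5, 91.8]
tool_rot: [-0.043, 0.999, 0.002, -0.0]
force: [-5.2, 9.1, 7.4]
gripper_width: 0.29
finger_force: 58.5
```

View pics/s1.png

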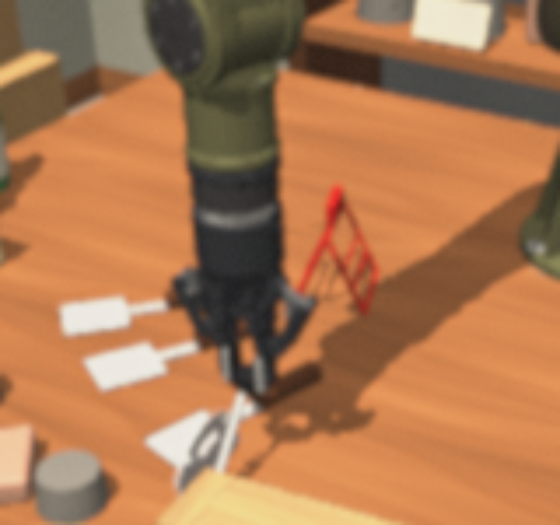

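The fingers hold the knob (opening 25 mm, 58 N), seen at crop (245,385). Throwing the lever along its arc.

```bash

python3 -m handwheel '-1 -.0097 0 -.0065 0 0 0;-1 -.0105 0 -.0051 0 0 0;-1 -.0111 0 -.0037 0 0 0;-1 -.0115 0 -.0023 0 0 0;-1 -.0117 0 -.0008 0 0 0;-1 -.0117 0 .0008 0 0 0;-1 -.0115 0 .0023 0 0 0;-1 -.0111 0 .0037 0 0 0;-1 -.0105 0 .0051 0 0 0;-1 -.0097 0 .0065 0 0 0;-1 0 0 0 0 0 0;-1 0 0 0 0 0 0'
python3 go.py 683.4 -128 90 185
```

```text
t: 6.0
position: [680.6, -133.1, 90.0]
tool_rot: [-0.043, 0.999, -0.001, -0.001]
force: [0.1, -0.6, 0.6]
gripper_width: -0.0
finger_force: 0.0
t 6.0 pos [ 680.6 -133.1   90. ] yaw -175.1 w -0.0 F [ 0.1 -0.6  0.6] q6 -0.28
first turn [-0.08 -0.08 -0.12] then shift [-0.0032  0.0048 -0.    ] | shift in present axes [-0.0032  0.0048 -0.    ]
```

```bash

python3 -m handwheel '-1 0 0 -.04 0 0 0;-1 0 0 -.04 0 0 0;-1 0 0 -.04 0 0 0;-1 .04 0 0 0 0 0;-1 .05 0 0 0 0 0;-1 .05 0 0 0 0 0;-1 0 0 0 0 0 0' | sed -n 2p
cat > knob.py <<'E'
from h import *
A=np.array([629.5,-132.8,32]);xr=np.array([np.cos(.0873),np.sin(.0873),0])
for n in('top','scene'):
    p,d=snap(n); P=cloud(n,d); np.savez(n+'k.npz',p=p,d=d)
    rel=P-A; X=rel@xr; Yr=rel@np.array([-xr[1],xr[0],0]); Z=rel[...,2]
    m=(p.max(2)<60)&(abs(X)<95)&(abs(Yr)<22)&(Z>45)&(Z<108)
    k,l,s,c=cv2.connectedComponentsWithStats(m.astype(np.uint8))
    if k<2: print(n,'none'); continue
    i=1+np.argmax(s[1:,4]); uv=c[i]
    # ray meets knob plane (Yr=0)
    K,R,t=cam(n); o=-R.T@t; dr=R.T@np.linalg.inv(K)@np.r_[uv,1]
    yn=np.array([-xr[1],xr[0],0]); w=P[l==i].mean(0)
    c3=w+dr/np.linalg.norm(dr)*9
    r=c3-A; print(n,s[i,4],uv.round(1),c3.round(1),'gate',round(.85+np.arctan2(r@xr,r[2]),3),'rad',np.hypot(r@xr,r[2]).round(1))
E
python3 knob.py
```

```text
position: [532.8, -144.3, 209.5]
top 15 [295.1 160.3] [ 601.6 -127.4  111.8] gate 0.52 rad 84.3
scene 28 [205.6 197.8] [ 603.3 -134.   116.8] gate 0.551 rad 88.7
```

```bash
python3 go.py 567.7 -137.5 105 185
```

```text
t 6.8 pos [ 540.2 -145.   211.4] yaw -175.2 w 0.002 F [ 0.2 -0.4  1.2] q6 -0.35
first turn [-0.11  0.04 -0.18] then shift [-0.028   0.0051  0.1064] | shift in present axes [-0.0279  0.0054  0.1064]
```

```bash

python3 -m handwheel '-1 -.024 .0055 .02 0 0 -.2;-1 0 0 .028 0 0 0;-1 0 0 .028 0 0 0;-1 0 0 .03 0 0 0;-1 0 0 0 0 0 0;-1 0 0 0 0 0 0' | sed -n '2,4p'
python3 -m handwheel '-1 -.01 0 0 0 0 0;-1 -.01 0 0 0 0 0;-1 -.01 0 0 0 0 0;-1 -.01 0 0 0 0 0;-1 -.01 0 0 0 0 0;-1 -.01 0 .002 0 0 0;-1 -.01 0 .002 0 0 0;-1 -.01 0 .002 0 0 0;-1 0 0 0 0 0 0' | sed -n '2,4p'
python3 knob.py; python3 go.py 658 -130.5 97 185
```

```text
position: [565.9, -137.5, 105.0]
tool_rot: [-0.044, 0.999, -0.001, -0.0]
force: [0.3, 0.3, 0.7]
position: [646.2, -130.1, 98.0]
tool_rot: [-0.045, 0.999, -0.001, 0.0]
force: [-0.0, 0.2, -0.5]
top none
scene 41 [193.7 211. ] [ 672.8 -126.7  115.1] gate 1.334 rad 93.9
t 8.4 pos [ 645.1 -130.2   98.3] yaw -174.9 w -0.0 F [-0.6  0.1 -0.1] q6 -0.29
first turn [-0.07  0.    0.1 ] then shift [-0.0128 -0.0014  0.0013] | shift in present axes [-0.0128 -0.0015  0.0013]
```

```bash

python3 -m handwheel '-1 -.006 0 .001 0 0 0;-1 -.0065 0 .001 0 0 0;-1 0 0 0 0 0 0;-1 0 0 0 0 0 0' | sed -n '2,4p'
python3 -m handwheel '-1 .04 0 0 0 0 0;-1 .04 0 0 0 0 0;-1 0 0 -.045 0 0 0;-1 0 0 -.045 0 0 0;-1 .05 0 -.02 0 0 0;-1 .05 .05 0 0 0 0;-1 0.05 .05 0 0 0 0;-1 0 .05 0 0 0 0;-1 0 .05 0 0 0 0;-1 0 0 0 0 0 0' | sed -n '2p'
python3 knob.py; python3 - <<'E'
from h import *
p=np.load('topk.npz')['p'];s=np.load('scenek.npz')['p']
a=cv2.resize(p[118:258,205:405],None,fx=2,fy=2); b=cv2.resize(s[150:290,150:350],None,fx=2,fy=2); save('c3.png',np.hstack([a,b]))
E
```

```text
position: [657.0, -129.2, 96.3]
tool_rot: [-0.044, 0.999, -0.001, -0.0]
force: [-1.5, 0.9, -1.5]
position: [445.9, 28.4, 206.3]
top 46 [294.7 135.7] [ 679.6 -128.7  110. ] gate 1.422 rad 92.8
scene 36 [191.9 214.6] [ 683.8 -125.3  109.9] gate 1.463 rad 95.2
```

View pics/c3.png

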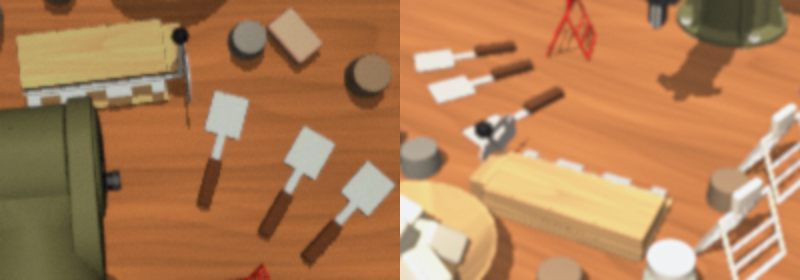

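```bash
python3 - <<'E'
from h import *
xr=np.array([np.cos(.0873),np.sin(.0873),0])
for z in (104,106):
  a=ray('top',[[298.4,169.1]],104)[0]; b=ray('top',[[294.7,135.7]],z)[0]; print(b.round(1),(b-a)@xr)
p=np.load('topk.npz')['p']; k=p[125:145,285:305].max(2)<60; print(np.argwhere(k).mean(0)+[125,285],np.argwhere(k).min(0)+[125,285],np.argwhere(k).max(0)+[125,285])
p0=np.load('top0.npz')['p']; k=p0[160:180,290:308].max(2)<60; print(np.argwhere(k).mean(0)+[160,290],np.argwhere(k).min(0)+[160,290],np.argwhere(k).max(0)+[160,290])
E
```

```text
[ 681.  -129.2  104. ] 106.1033574086772
[ 680.5 -129.   106. ] 105.62143335559435
[135.58333333 294.75      ] [132 291] [139 298]
[169.10204082 298.3877551 ] [165 295] [173 302]
```

```bash
python3 - <<'E'
from h import *
for f,n in(('top0','top'),('scene1','scene'),('topk','top'),('scenek','scene')):
    z=np.load(f+'.npz'); P=cloud(n,z['d']); x0=575 if f[-1] in'01' else 681
    m=(z['p'].max(2)<60)&(abs(P[...,0]-x0)<25)&(abs(P[...,1]+133)<25)&(P[...,2]>70)
    print(f,m.sum(),np.percentile(P[m],[5,50,95],axis=0).round(1).tolist())
E
```

```text
top0 48 [[565.1, -146.7, 105.9], [574.0, -135.6, 111.3], [583.4, -126.5, 116.7]]
scene1 27 [[579.2, -138.3, 100.6], [586.9, -131.4, 107.6], [589.8, -125.0, 112.8]]
topk 46 [[668.1, -138.2, 115.0], [676.8, -128.7, 119.0], [687.8, -119.5, 121.9]]
scenek 36 [[683.2, -127.1, 108.8], [689.4, -120.8, 115.8], [695.1, -114.5, 121.5]]
```

```bash

python3 -m handwheel '-1 0 -.05 0 0 0 0;-1 -.03 -.05 0 0 0 0;-1 -.05 -.05 0 0 0 0;-1 -.05 0 0 0 0 0;-1 0 0 0 0 0 0' |sed -n 2p; python3 go.py 610 -133.5 96 185
```

```text
position: [573.0, -97.5, 203.7]
t 10.4 pos [573.  -97.5 203.7] yaw -175.1 w 0.002 F [-0.9  0.9 -0. ] q6 -0.25
first turn [-0.11  0.14 -0.13] then shift [-0.0337 -0.039   0.1077] | shift in present axes [-0.0336 -0.0388  0.1079]
```

```bash

python3 -m handwheel '-1 -.0336 -.039 0 0 0 0;-1 0 0 .04 0 0 0;-1 0 0 .04 0 0 0;-1 0 0 .028 0 0 0;-1 0 0 0 0 0 0' |sed -n 2p
python3 -m handwheel '-1 -.015 0 0 0 0 0;-1 -.015 0 0 0 0 0;-1 -.01 0 0 0 0 0;-1 -.006 0 0 0 0 0;-1 -.006 0 0 0 0 0;-1 0 0 0 0 0 0;-1 0 0 0 0 0 0' |sed -n '2,4p'; python3 go.py 662 -129 96 185
```

```text
position: [599.8, -130.3, 93.0]
position: [655.0, -124.9, 97.3]
tool_rot: [-0.044, 0.999, -0.001, -0.0]
force: [-1.4, 0.6, -0.8]
t 11.6 pos [ 655.  -124.9   97.3] yaw -174.9 w -0.006 F [-1.4  0.6 -0.8] q6 -0.28
first turn [-0.1  -0.02  0.08] then shift [-0.0066 -0.0047  0.0013] | shift in present axes [-0.0066 -0.0047  0.0013]
```

```bash

python3 -m handwheel '-1 0 -.0045 .001 0 0 0;-1 -.0035 0 0 0 0 0;-1 -.0038 0 0 0 0 0;-1 0 0 0 0 0 0;-1 0 0 0 0 0 0' |sed -n '2,4p'
python3 -m handwheel '-1 .04 0 0 0 0 0;-1 .04 0 0 0 0 0;0.5 0 0 -.045 0 0 0;0.5 0 0 -.045 0 0 0;0.5 .05 .05 -.03 0 0 0;.5 .05 .05 -.03 0 0 0;.5 .03 .05 0 0 0 0;.5 .03 .05 0 0 0 0;.5 0 .05 0 0 0 0;.5 0 0 0 0 0 0' | sed -n '2p'
cat > kz.py <<'E'
from h import *
Q=[]
for n in('top','scene'):
    p,d=snap(n); P=cloud(n,d); np.savez(n+'k.npz',p=p,d=d); 
    m=(p.max(2)<60)&(abs(P[...,0]-640)<100)&(abs(P[...,1]+133)<25)&(P[...,2]>90)&(P[...,2]<140)
    print(n,m.sum(),np.percentile(P[m],[5,50,95],axis=0).round(1).tolist() if m.any() else '',np.argwhere(m).mean(0).round(1) if m.any() else '')
E
python3 kz.py
```

```text
position: [662.0, -128.7, 95.4]
tool_rot: [-0.044, 0.999, -0.001, -0.001]
force: [-4.2, -0.4, -4.5]
position: [449.6, 59.5, 226.5]
top 45 [[672.9, -137.9, 111.5], [683.1, -129.1, 116.1], [692.2, -119.8, 119.8]] [134.4 294.6]
scene 36 [[688.3, -127.7, 105.8], [694.8, -120.8, 111.4], [699.2, -114.7, 117.3]] [216.6 190.9]
```

```bash

python3 -m handwheel '1 0 .04 0 0 0 8;1 0 .045 0 0 0 8;1 0 .045 0 0 0 6;1 0 .03 0 0 0 0;1 0 0 0 0 0 0' >/dev/null; python3 go.py 442 234.5 90 163
```

```text
t 13.7 pos [466.9 210.5 224.9] yaw 163.9 w 0.999 F [ 0.1 -0.  -1.6] q6 0.71
first turn [0.04 0.11 0.88] then shift [0.0308 0.0157 0.1349] | shift in present axes [0.0308 0.0161 0.1348]
```

```bash

python3 -m handwheel '1 .0308 .016 0 0 0 .9;1 0 0 .035 0 0 0;1 0 0 .035 0 0 0;1 0 0 .035 0 0 0;1 0 0 .03 0 0 0;1 0 0 0 0 0 0;1 0 0 0 0 0 0' >/dev/null; python3 go.py 442 234.5 90 163
python3 -m handwheel '-1 0 0 0 0 0 0;-1 0 0 0 0 0 0;-1 0 0 0 0 0 0;-1 0 0 0 0 0 0;-1 0 0 0 0 0 0;-1 0 0 0 0 0 0;-1 0 0 0 0 0 0;-1 0 0 0 0 0 0;-1 0 0 0 0 0 0;-1 0 0 0 0 0 0'
```

```text
t 14.4 pos [440.  230.7  90.1] yaw 162.8 w 0.997 F [ 0.5 -0.4  0.1] q6 0.78
first turn [-0.13  0.02 -0.22] then shift [-0.0008  0.0042  0.0001] | shift in present axes [-0.0008  0.0042  0.0001]
t: 15.4
position: [439.4, 231.9, 89.6]
tool_rot: [0.149, 0.989, -0.001, 0.0]
force: [-0.3, 0.3, -2.0]
gripper_width: 0.133
finger_force: 61.1
```

```bash

python3 -m handwheel '-1 0 0 -.03 0 0 0;-1 0 0 -.04 0 0 0;-1 0 0 -.04 0 0 0;-1 0 0 -.04 0 0 0;-1 0 0 -.04 0 0 0;-1 0 0 -.02 0 0 0;-1 0 0 0 0 0 -6;-1 0 0 0 0 0 -6;-1 0 0 0 0 0 -5;-1 0 0 0 0 0 0' | sed -n 2,7p; python3 go.py 464 387.5 298 180
python3 - <<'E'
from h import *
# bar centre: silhouette centre at z=170 from top0, using white pixels per row
z=np.load('top0.npz'); P=cloud('top',z['d'])
m=(abs(P[...,2]-172)<12)&(abs(P[...,1]-385)<40)
for v in range(150,230,12):
    u=np.where(m[v])[0]
    if len(u): print(v,u.min(),u.max(),ray('top',[[u.mean(),v]],170)[0].round(1))
E
```

```text
position: [439.3, 232.3, 299.6]
tool_rot: [0.001, 1.0, -0.001, 0.0]
force: [-1.0, -0.1, -1.6]
gripper_width: 0.133
finger_force: 61.1
t 16.4 pos [439.3 232.3 299.6] yaw 179.9 w 0.133 F [-1.  -0.1 -1.6] q6 0.49
first turn [-0.1   0.   -0.11] then shift [-0.0247  0.1552  0.0016] | shift in present axes [-0.0244  0.1553  0.0014]
150 120 124 [635.6 388.3 170. ]
162 120 124 [599.5 387.6 170. ]
174 120 124 [563.7 386.8 170. ]
186 119 123 [528.2 389.  170. ]
198 119 123 [492.9 388.3 170. ]
210 119 123 [457.8 387.6 170. ]
222 119 123 [423.1 386.8 170. ]
```

```bash

python3 -m handwheel '-1 -.006 .039 0 0 0 0;-1 -.006 .039 0 0 0 0;-1 -.006 .039 0 0 0 0;-1 -.0065 .039 0 0 0 0;-1 0 0 0 0 0 0;-1 0 0 0 0 0 0' >/dev/null; python3 go.py 464 388 193 180
```

```text
t 17.0 pos [463.9 388.6 298.5] yaw 179.9 w 0.127 F [ 0.3 -0.4 -1.3] q6 0.7
first turn [-0.18 -0.06 -0.13] then shift [-1.000e-04 -6.000e-04  1.055e-01] | shift in present axes [-0.0002 -0.0003  0.1055]
```

```bash

python3 -m handwheel '-1 0 0 .025 0 0 0;-1 0 0 .025 0 0 0;-1 0 0 .025 0 0 0;-1 0 0 .015 0 0 0;-1 0 0 .01 0 0 0;-1 0 0 .003 0 0 0;-1 0 0 0 0 0 0;-1 0 0 0 0 0 0'
```

```text
t: 17.8
position: [464.8, 388.2, 197.6]
tool_rot: [0.001, 1.0, -0.0, 0.001]
force: [-0.0, 0.3, -1.2]
gripper_width: 0.134
finger_force: 61.2
```

```bash

python3 -m handwheel '-1 0 0 .003 0 0 0;-1 0 0 .002 0 0 0;-1 0 0 0 0 0 0;-1 0 0 0 0 0 0'
```

```text
t: 18.2
position: [465.0, 387.3, 191.8]
tool_rot: [0.001, 1.0, -0.002, 0.001]
force: [1.9, -4.4, 2.4]
gripper_width: 0.129
finger_force: 61.7
```

```bash

python3 -m handwheel '-.5 0 0 0 0 0 0;-.3 0 0 0 0 0 0;-.1 0 0 0 0 0 0;-.1 0 0 0 0 0 0;-.1 0 0 0 0 0 0;-.1 0 0 -.02 0 0 0;-.1 0 0 -.03 0 0 0;0 0 0 -.04 0 0 0;0 0 0 -.03 0 0 0;1 0 0 0 0 0 0' | sed -n 2,6p
python3 go.py 623.8 244 230 161.5
```

```text
position: [465.8, 389.8, 316.5]
tool_rot: [0.001, 1.0, 0.002, 0.003]
force: [0.5, 0.2, -0.5]
gripper_width: 0.653
finger_force: 0.0
t 19.2 pos [465.8 389.8 316.5] yaw 179.9 w 0.653 F [ 0.5  0.2 -0.5] q6 0.7
first turn [ 0.26  0.31 18.39] then shift [-0.1961 -0.0881  0.0865] | shift in present axes [-0.1577 -0.1458  0.087 ]
```

```bash

python3 -m handwheel '1 0 -.037 0 0 0 0;1 -.04 -.037 0 0 0 0;1 -.04 -.037 0 0 0 0;1 -.04 -.037 0 0 0 0;1 -.0377 0 0 0 0 6;1 0 0 0.02 0 0 6;1 0 0 .03 .2 .3 6.3;1 0 0 .035 0 0 0;1 0 0 0 0 0 0' >/dev/null
python3 go.py 623.8 244 90 161.5; python3 - <<'E'
from h import *
p,d=snap('scene'); save('s2.png',cv2.resize(p[150:330,270:470],None,fx=3,fy=3))
E
```

```text
t 20.1 pos [608.3 247.5 220.4] yaw 161.6 w 1.002 F [-1.2 -0.3  0. ] q6 0.71
first turn [-0.68 -0.7   0.08] then shift [-0.0158  0.0016  0.1304] | shift in present axes [-0.0174  0.0032  0.1302]
```

View pics/s2.png

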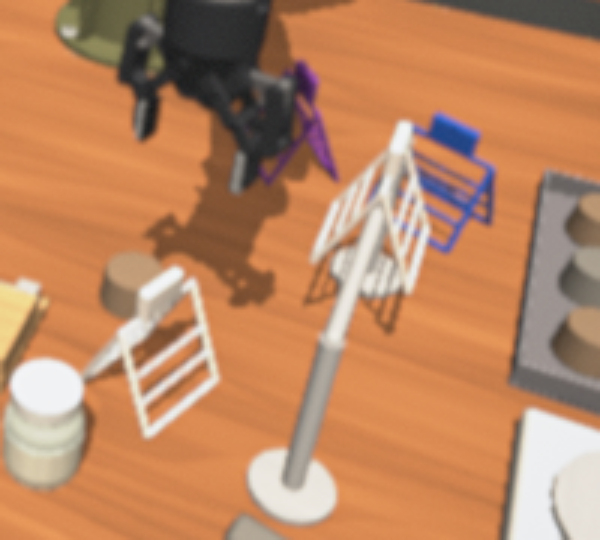

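The first rack hangs astride the bar (crop (375,200)). The second white rack stands at crop (160,350), clear of the jar.

```bash

python3 -m handwheel '1 -.0175 .002 0 -.7 -.7 0;1 0 0 .03 0 0 0;1 0 0 .035 0 0 0;1 0 0 .035 0 0 0;1 0 0 .03 0 0 0;1 0 0 0 0 0 0;1 0 0 0 0 0 0' >/dev/null; python3 go.py 623.8 244 90 161.5
python3 -m handwheel '-1 0 0 0 0 0 0;-1 0 0 0 0 0 0;-1 0 0 0 0 0 0;-1 0 0 0 0 0 0;-1 0 0 0 0 0 0;-1 0 0 0 0 0 0;-1 0 0 0 0 0 0;-1 0 0 0 0 0 0;-1 0 0 0 0 0 0;-1 0 0 0 0 0 0'
```

```text
t 20.9 pos [631.7 246.1  98.6] yaw 161.6 w 1.0 F [-0.5  0.6  1. ] q6 0.69
first turn [0.48 0.56 0.08] then shift [ 0.0068 -0.0045  0.0086] | shift in present axes [ 0.0069 -0.0045  0.0085]
t: 21.85
position: [629.9, 245.7, 96.6]
tool_rot: [0.16, 0.987, 0.003, 0.004]
force: [-0.8, -0.4, -0.5]
gripper_width: 0.128
finger_force: 63.0
```

```bash

python3 -m handwheel '-1 0 0 -.03 0 0 0;-1 0 0 -.04 0 0 0;-1 0 0 -.04 0 0 0;-1 0 0 -.04 0 0 0;-1 0 0 -.04 0 0 0;-1 0 0 -.02 0 0 0;-1 0 0 0 .5 .6 -6;-1 0 0 0 0 0 -6;-1 0 0 0 0 0 -6.4;-1 0 0 0 0 0 0' | sed -n 2,7p; python3 go.py 601 388 305 180
```

```text
position: [628.0, 245.0, 306.3]
tool_rot: [-0.0, 1.0, -0.001, -0.002]
force: [-0.2, -0.3, -1.0]
gripper_width: 0.128
finger_force: 62.8
t 22.9 pos [628.  245.  306.3] yaw -180.0 w 0.128 F [-0.2 -0.3 -1. ] q6 0.37
first turn [-0.1  -0.18  0.  ] then shift [0.027  0.143  0.0013] | shift in present axes [0.027  0.143  0.0011]
```

```bash

python3 -m handwheel '-1 .0067 .0357 0 0 0 0;-1 .0067 .0357 0 0 0 0;-1 .0067 .0357 0 0 0 0;-1 .0067 .0357 0 0 0 0;-1 0 0 0 0 0 0;-1 0 0 0 0 0 0' >/dev/null; python3 go.py 601 388 203 180
python3 -m handwheel '-1 0 0 .025 0 0 0;-1 0 0 .025 0 0 0;-1 0 0 .025 0 0 0;-1 0 0 .015 0 0 0;-1 0 0 .009 0 0 0;-1 0 0 .003 0 0 0;-1 0 0 0 0 0 0;-1 0 0 0 0 0 0'
```

```text
t 23.4 pos [600.8 388.5 305.7] yaw 180.0 w 0.125 F [-0.2 -0.7 -1.3] q6 0.57
first turn [-0.15 -0.19 -0.03] then shift [-0.0002 -0.0005  0.1027] | shift in present axes [-0.0005 -0.0002  0.1027]
t: 24.25
position: [601.6, 387.7, 205.7]
tool_rot: [0.0, 1.0, -0.0, -0.001]
force: [0.4, 0.0, -2.0]
gripper_width: 0.129
finger_force: 62.8
```

```bash

python3 -m handwheel '-1 0 0 .004 0 0 0;-1 0 0 .003 0 0 0;-1 0 0 0 0 0 0;-1 0 0 0 0 0 0'
python3 -m handwheel '-.5 0 0 0 0 0 0;-.3 0 0 0 0 0 0;-.1 0 0 0 0 0 0;-.1 0 0 0 0 0 0;-.1 0 0 0 0 0 0;-.1 0 0 -.02 0 0 0;-.1 0 0 -.03 0 0 0;0 0 0 -.04 0 0 0;0 0 0 -.02 0 0 0;0 0 0 0 0 0 0' | sed -n 2,6p
python3 go.py 450 -120 250 165
```

```text
t: 24.65
position: [601.5, 387.3, 198.0]
tool_rot: [0.0, 1.0, -0.001, -0.001]
force: [1.8, -2.0, 3.1]
gripper_width: 0.126
finger_force: 63.3
position: [602.6, 388.7, 311.8]
tool_rot: [0.0, 1.0, 0.001, 0.001]
force: [0.6, -0.6, 0.1]
gripper_width: 0.505
finger_force: 0.0
t 25.6 pos [602.6 388.7 311.8] yaw 180.0 w 0.505 F [ 0.6 -0.6  0.1] q6 0.57
first turn [ 0.14  0.14 14.99] then shift [ 0.0157 -0.5309  0.0618] | shift in present axes [ 0.1527 -0.5089  0.0603]
```

```bash

python3 -m handwheel '.2 .0189 -.045 .006 0 0 0;.2 .0189 -.045 .006 0 0 0;.2 .0189 -.045 .006 0 0 0;.2 .0189 -.045 .006 0 0 0;.2 .0189 -.045 .006 0 0 0;.2 .0189 -.045 .006 0 0 0;.2 .0189 -.045 .006 0 0 0;.2 .0189 -.045 .006 0 0 0;.2 0 0 0 0 0 0' | sed -n 2p
cat > sp.py <<'E'
from h import *; from meas import spats
p,d=snap('top'); np.savez('tops.npz',p=p,d=d)
for o in spats(p,d,False):
    if abs(o[3]-112)>9: 
        print('odd',o[0].round(),o[1].round(),round(float(o[3]))); continue
    u=np.array([np.cos(o[2]),np.sin(o[2])]); mid=(o[0]+o[1]-u*110.9)/2
    print('origin',mid.round(1),'yaw',np.degrees(o[2]).round(1),'| +12:',(mid+12*u).round(1),'dist',o[3].round(1),'h',np.round(o[5]),'b',np.round(o[4]))
E
python3 sp.py
```

```text
position: [446.2, 23.5, 258.8]
origin [ 454.9 -175.7] yaw -17.1 | +12: [ 466.3 -179.2] dist 112.4 h [23. 78.] b [ 59. 111.]
origin [ 401.2 -281.5] yaw -32.4 | +12: [ 411.3 -288. ] dist 112.9 h [23. 78.] b [ 60. 111.]
odd [ 368. -366.] [ 496. -342.] 130
odd [ 368. -366.] [ 436. -433.] 96
```

```bash

python3 -m handwheel '.6 0 -.04 0.02 0 0 6;.6 0 -.045 0.02 0 0 6;.6 0 -.045 .02 0 0 5.1;.6 0 -.045 0.02 0 0 0;.6 0 -.03 .02 0 0 0;.6 0 0 0 0 0 0;.6 0 0 0 0 0 0' | sed -n 2p
python3 go.py 466.3 -179.2 60 162.9;
```

```text
position: [413.4, -172.4, 160.2]
t 27.3 pos [ 413.4 -172.4  160.2] yaw 162.9 w 0.801 F [ 0.4 -0.1 -0.6] q6 -0.09
first turn [-0.08 -0.2  -0.05] then shift [-0.0525  0.009   0.1002] | shift in present axes [-0.0529  0.0092  0.1   ]
```

```bash

python3 -m handwheel '.6 -.0265 .0046 .025 0 0 0;.6 -.0265 .0046 .025 0 0 0;.6 0 0 .025 0 0 0;.6 0 0 .025 0 0 0;.6 0 0 0 0 0 0;.6 0 0 0 0 0 0' >/dev/null
python3 go.py 466.3 -179.2 4 162.9;
```

```text
t 27.9 pos [ 467.2 -178.6   61.3] yaw 163.0 w 0.8 F [0.3 0.7 0.2] q6 -0.07
first turn [-0.12 -0.13  0.11] then shift [ 0.0007 -0.0008  0.0573] | shift in present axes [ 0.0006 -0.0007  0.0573]
```

```bash

python3 -m handwheel '.6 0 0 .025 0 0 0;.6 0 0 .02 0 0 0;.6 0 0 .01 0 0 0;.6 0 0 .0015 0 0 0;.6 0 0 0 0 0 0;-1 0 0 0 0 0 0;-1 0 0 0 0 0 0;-1 0 0 0 0 0 0;-1 0 0 0 0 0 0;-1 0 0 0 0 0 0;-1 0 0 0 0 0 0;-1 0 0 0 0 0 0'
python3 go.py 466.3 -179.2 4 162.9;
```

```text
t: 29.1
position: [466.9, -180.1, 5.1]
tool_rot: [0.149, 0.989, -0.001, -0.001]
force: [-1.8, 0.6, 6.2]
gripper_width: 0.239
finger_force: 59.2
t 29.1 pos [ 466.9 -180.1    5.1] yaw 162.9 w 0.239 F [-1.8  0.6  6.2] q6 -0.07
first turn [-0.13 -0.06 -0.01] then shift [0.0008 0.0007 0.0011] | shift in present axes [0.0008 0.0007 0.0011]
```

```bash

python3 -m handwheel '-1 0 0 -.01 0 0 0;-1 0 0 -.025 0 0 0;-1 0 0 -.035 0 0 0;-1 0 0 -.03 0 0 0;-1 .02 0 0 0 0 -5;-1 .02 0 0 0 0 -5;-1 0 0 0 0 0 -5;-1 0 0 0 0 0 -5;-1 0 0 0 0 0 -2.1;-1 0 0 0 0 0 0' | sed -n 2,7p
python3 go.py 446 69.5 60 185;
```

```text
position: [427.8, -169.7, 104.9]
tool_rot: [-0.043, 0.999, -0.001, -0.001]
force: [-0.7, 0.1, -1.2]
gripper_width: 0.241
finger_force: 58.9
t 30.1 pos [ 427.8 -169.7  104.9] yaw -175.0 w 0.241 F [-0.7  0.1 -1.2] q6 -0.46
first turn [-0.09 -0.16 -0.02] then shift [-0.039   0.2367  0.0449] | shift in present axes [-0.0391  0.2368  0.0444]
```

```bash

python3 -m handwheel '-1 -.006 .0395 .007 0 0 0;-1 -.006 .0395 .007 0 0 0;-1 -.006 .0395 .007 0 0 0;-1 -.007 .0395 .007 0 0 0;-1 -.007 .0395 .007 0 0 0;-1 -.007 .0395 .007 0 0 0;-1 0 0 0 0 0 0;-1 0 0 .02 0 0 0;-1 0 0 .02 0 0 0;-1 0 0 0 0 0 0;-1 0 0 0 0 0 0' | sed -n 2,7p
cat > bl.py <<'E'
# held blade: rect relative to rack frame. args: underside z, expected y(rack) of slot
from h import *; import sys
zt=float(sys.argv[1])+4; ys=float(sys.argv[2])
p,d=snap('top'); np.savez('topb.npz',p=p,d=d); P=cloud('top',d)
hsv=cv2.cvtColor(p,cv2.COLOR_RGB2HSV).astype(int)
v,u=np.mgrid[:384,:512]; A=ray('top',np.c_[u.ravel(),v.ravel()],zt).reshape(384,512,3)
O=np.array([625.5,8.6,0]); a=np.radians(5.03); xr=np.array([np.cos(a),np.sin(a),0]); yr=np.array([-np.sin(a),np.cos(a),0])
X=(A-O)@xr; Y=(A-O)@yr
m=(hsv[...,1]<60)&(hsv[...,2]>130)&(abs(Y-ys)<60)&(X>-190)&(X<-36)&(P[...,2]<45)
k,l,s,c=cv2.connectedComponentsWithStats(m.astype(np.uint8)); i=1+np.argmax(s[1:,4])
b=l==i; x,y=X[b],Y[b]; hi=x.max()
print(s[i,4],'tip x',hi.round(1),'z',np.median(P[b][:,2]).round(1))
rows=[]
for e in np.arange(hi-62,hi-4,7.):
    q=(x>=e)&(x<e+7)
    if q.sum()>8: rows.append((e+3.5,(y[q].min()+y[q].max())/2,y[q].max()-y[q].min(),P[b][q][:,2].mean()))
r=np.array(rows); print(r.round(1).tolist()); f=np.polyfit(r[:,0],r[:,1],1); print('off at tip',(np.polyval(f,hi)-ys).round(2),'yaw err deg',np.degrees(f[0]).round(2),'mean off',(r[:,1].mean()-ys).round(2))
rr=cv2.minAreaRect(np.c_[x,y].astype(np.float32)); print('rect',rr)
E
python3 bl.py 15 76; python3 go.py 449.6 69.5 17 185
```

```text
position: [445.5, 69.2, 22.1]
tool_rot: [-0.043, 0.999, -0.001, -0.002]
force: [-0.6, 0.7, -0.7]
gripper_width: 0.236
finger_force: 59.2
183 tip x -36.0 z 20.0
[[-94.5, 54.3, 13.6, 19.9], [-87.5, 54.0, 13.6, 20.9], [-80.5, 56.4, 14.0, 19.6], [-73.5, 57.3, 16.9, 20.2], [-66.5, 58.4, 20.6, 20.8], [-59.5, 59.4, 24.0, 19.7], [-52.5, 75.7, 57.2, 19.0], [-45.5, 78.1, 57.6, 20.3], [-38.5, 77.5, 57.7, 20.6]]
off at tip 2.38 yaw err deg 28.04 mean off -12.55
rect ((-68.82698822021484, 77.0796127319336), (59.94281005859375, 65.6763687133789), 89.7556381225586)
t 31.2 pos [446.3  69.3  22.7] yaw -175.1 w 0.236 F [-0.  -0.1 -0.9] q6 0.07
first turn [-0.08 -0.14 -0.07] then shift [-0.0033 -0.0001  0.0057] | shift in present axes [-0.0033 -0.0001  0.0056]
```

```bash

python3 -m handwheel '-1 0 -.0007 .0055 0 0 0;-1 0 0 0 0 0 0;-1 -.01 0 0 0 0 0;-1 -.01 0 0 0 0 0;-1 -.01 0 0 0 0 0;-1 -.01 0 0 0 0 0;-1 0 0 0 0 0 0' | sed -n 2,7p
python3 go.py 565.5 79 17 185
```

```text
position: [488.2, 72.7, 16.5]
tool_rot: [-0.043, 0.999, -0.001, -0.0]
force: [0.6, -0.2, -1.4]
gripper_width: 0.24
finger_force: 59.2
t 31.9 pos [488.2  72.7  16.5] yaw -175.0 w 0.24 F [ 0.6 -0.2 -1.4] q6 0.06
first turn [-0.07 -0.06 -0.02] then shift [-0.0775 -0.0005 -0.0005] | shift in present axes [-0.0775 -0.0005 -0.0006]
```

```bash

python3 -m handwheel '-1 -.012 0 0 0 0 0;-1 -.012 0 0 0 0 0;-1 -.012 0 0 0 0 0;-1 -.012 0 0 0 0 0;-1 -.012 0 0 0 0 0;-1 -.005 0 .001 0 0 0;-1 0 0 0.001 0 0 0;-1 0 0 0 0 0 0' | sed -n 2,7p
python3 go.py 558.8 79 14 185
```

```text
position: [549.9, 78.0, 13.7]
tool_rot: [-0.043, 0.999, -0.001, -0.002]
force: [0.3, 1.2, -0.6]
gripper_width: 0.239
finger_force: 59.2
t 32.8 pos [549.9  78.   13.7] yaw -175.0 w 0.239 F [ 0.3  1.2 -0.6] q6 0.05
first turn [-0.08 -0.24 -0.02] then shift [-0.0089  0.0003 -0.0003] | shift in present axes [-0.0089  0.0003 -0.0004]
```

```bash

for i in 1; do python3 -m handwheel '-1 -.003 0 0 0 0 0;-1 -.003 0 0 0 0 0;-1 0 0 0 0 0 0' | sed -n '2p;4p'; done
python3 -m handwheel '-1 -.002 0 0 0 0 0;-1 0 0 0 0 0 0' | sed -n '2p;4p'
python3 -m handwheel '-1 -.002 0 0 0 0 0;-1 0 0 0 0 0 0' | sed -n '2p;4p'
```

```text
position: [556.9, 78.7, 14.3]
force: [0.6, -0.0, -1.0]
position: [557.2, 78.6, 13.7]
force: [-4.2, -0.2, -0.1]
position: [557.2, 78.4, 13.0]
force: [-8.4, -0.0, 0.9]
```

```bash

python3 -m handwheel '-.4 0 0 0 0 0 0;-.2 0 0 0 0 0 0;-.1 0 0 0 0 0 0;-.1 0 0 0 0 0 0;-.1 0 0 -.01 0 0 0;-.1 0 0 -.02 0 0 0;-.1 0 0 -.04 0 0 0;0 .02 0 -.05 0 0 0;.6 .04 -.02 -.05 0 0 0;.6 .05 -.05 0 0 0 0;.6 0 0 0 0 0 0' | sed -n 2,7p
python3 sp.py; python3 go.py 411.3 -288 80 147.6
python3 - <<'E'
from h import *
p=np.load('tops.npz')['p']; save('c4.png',cv2.resize(p[110:280,150:410],None,fx=3,fy=3))
E
```

```text
position: [478.9, 19.3, 169.9]
tool_rot: [-0.042, 0.999, -0.001, -0.001]
force: [0.1, 1.2, -0.3]
gripper_width: 0.802
finger_force: 0.0
origin [ 401.3 -281.6] yaw -32.5 | +12: [ 411.5 -288. ] dist 112.6 h [23. 78.] b [ 60. 111.]
odd [ 367. -365.] [ 496. -342.] 130
odd [ 367. -365.] [ 436. -433.] 97
t 34.6 pos [480.7  20.6 169.5] yaw -175.2 w 0.798 F [ 0.5  1.2 -0.3] q6 -0.04
first turn [-0.11 -0.05 37.24] then shift [-0.1067 -0.2977  0.0895] | shift in present axes [ 0.0951 -0.3015  0.0902]
```

View pics/c4.png

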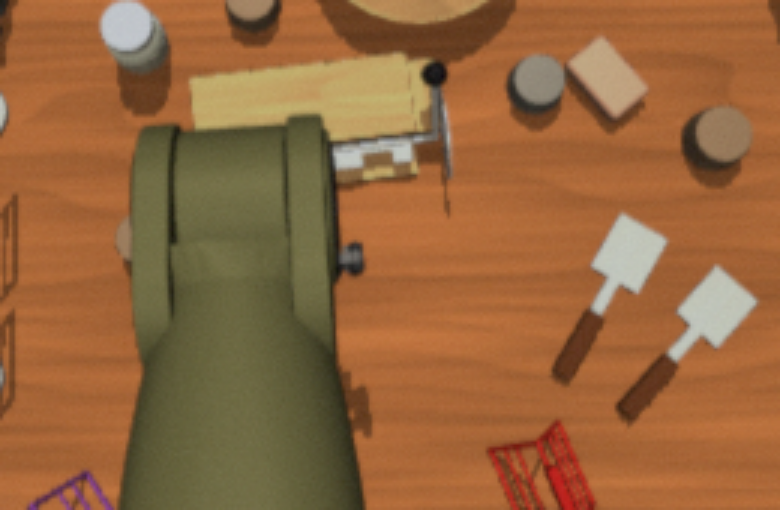

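```bash

python3 -m handwheel '.6 .0136 -.043 0 0 0 0;.6 .0136 -.043 0 0 0 0;.6 .0136 -.043 0 0 0 0;.6 .0136 -.043 0 0 0 0;.6 .0136 -.043 0 0 0 0;.6 .0136 -.043 0 0 0 0;.6 .0136 -.043 0.02 0 0 7.5;.6 0 0 .02 0 0 7.5;.6 0 0 .02 0 0 7.5;.6 0 0 .02 0 0 7.5;.6 0 0 0 0 0 7.3;.6 0 0 0 0 0 0' | sed -n 2p
python3 sp.py;  python3 go.py 411.5 -288 60 147.5
```

```text
position: [413.4, -286.1, 88.0]
odd [ 388. -273.] [ 499. -343.] 131
t 35.9 pos [ 413.7 -286.4   88.6] yaw 147.9 w 0.803 F [ 0.3 -0.4  1.1] q6 -0.04
first turn [-0.15 -0.09  0.36] then shift [ 0.001  -0.0026  0.0286] | shift in present axes [ 0.001  -0.0025  0.0286]
```

```bash

python3 -m handwheel '.6 .001 -.0025 0.02 0 0 .3;.6 0 0 .025 0 0 0;.6 0 0 .025 0 0 0;.6 0 0 .01 0 0 0;.6 0 0 .0025 0 0 0;.6 0 0 0 0 0 0;.6 0 0 0 0 0 0' | sed -n '2p;4p'
python3 -m handwheel '-1 0 0 0 0 0 0;-1 0 0 0 0 0 0;-1 0 0 0 0 0 0;-1 0 0 0 0 0 0;-1 0 0 0 0 0 0;-1 0 0 0 0 0 0;-1 0 0 0 0 0 0;-1 0 0 0 0 0 0' | sed -n 2,7p
python3 go.py 411.5 -288 5 147.5
```

```text
position: [411.7, -288.7, 7.4]
force: [0.1, -0.1, 0.8]
position: [411.0, -288.3, 7.0]
tool_rot: [0.281, 0.96, -0.001, -0.001]
force: [-0.2, 0.6, 6.4]
gripper_width: 0.239
finger_force: 59.4
t 37.4 pos [ 411.  -288.3    7. ] yaw 147.4 w 0.239 F [-0.2  0.6  6.4] q6 -0.04
first turn [-0.15 -0.04 -0.1 ] then shift [-0.0003  0.0005  0.002 ] | shift in present axes [-0.0003  0.0005  0.002 ]
```

```bash

python3 -m handwheel '-1 0 0 -.01 0 0 0;-1 0 0 -.025 0 0 0;-1 0 0 -.035 0 0 0;-1 0 0 -.03 0 0 0;-1 0 0.02 0 0 0 -6;-1 0 0.02 0 0 0 -6;-1 0 0.02 0 0 0 -6;-1 0 .02 0 0 0 -6;-1 0 0.02 0 0 0 -6;-1 0 0 0 0 0 -6;-1 0 0 0 0 0 -1.6;-1 0 0 0 0 0 0' | sed -n 2,7p
python3 go.py 446.2 -7.1 60 185;
```

```text
position: [445.7, -195.5, 106.4]
tool_rot: [-0.043, 0.999, -0.001, -0.001]
force: [-0.2, 0.0, -2.2]
gripper_width: 0.238
finger_force: 59.0
t 38.5 pos [ 445.7 -195.5  106.4] yaw -175.1 w 0.238 F [-0.2  0.  -2.2] q6 -0.5
first turn [-0.09 -0.16 -0.1 ] then shift [-0.0169  0.1876  0.0464] | shift in present axes [-0.0167  0.1877  0.046 ]
```

```bash

python3 -m handwheel '-1 -.003 .0375 .006 0 0 0;-1 -.003 .0375 .01 0 0 0;-1 -.003 .0375 .01 0 0 0;-1 -.003 .0375 .01 0 0 0;-1 -.004 .0375 .01 0 0 0;-1 0 0 0.015 0 0 0;-1 0 0 .02 0 0 0;-1 0 0 0 0 0 0;-1 0 0 0 0 0 0' | sed -n 2,7p
python3 bl.py 16 0; python3 go.py 450 -6.8 19 185
```

```text
position: [444.8, -7.7, 24.9]
tool_rot: [-0.043, 0.999, -0.001, -0.002]
force: [0.4, -0.1, -1.5]
gripper_width: 0.237
finger_force: 59.3
217 tip x -37.4 z 21.2
[[-74.9, 0.3, 57.0, 21.2], [-67.9, -0.0, 57.0, 21.2], [-60.9, 0.7, 54.1, 21.7], [-53.9, 1.7, 57.4, 21.4], [-46.9, 0.6, 57.5, 21.2], [-39.9, 0.0, 57.2, 17.9]]
off at tip 0.66 yaw err deg 0.3 mean off 0.55
rect ((-57.2592887878418, 0.240875244140625), (59.99285888671875, 40.43914794921875), 84.00122833251953)
t 39.5 pos [445.5  -7.8  25.3] yaw -175.1 w 0.238 F [ 1.6  0.6 -0.8] q6 -0.1
first turn [-0.08 -0.15 -0.11] then shift [-0.0046  0.0006  0.0063] | shift in present axes [-0.0046  0.0006  0.0063]
```

```bash

python3 -m handwheel '-1 0 0 .0065 0 0 -.1;-1 0 0 0 0 0 0;-1 -.01 0 0 0 0 0;-1 -.01 0 0 0 0 0;-1 -.01 0 0 0 0 0;-1 -.01 0 0 0 0 0;-1 0 0 0 0 0 0' | sed -n '2p;4p'
python3 go.py 564 3.2 19 185
```

```text
position: [487.4, -3.6, 18.4]
force: [0.2, 0.1, -1.5]
t 40.2 pos [487.4  -3.6  18.4] yaw -174.9 w 0.232 F [ 0.2  0.1 -1.5] q6 -0.1
first turn [-0.09 -0.05  0.1 ] then shift [-0.0769  0.0001 -0.0006] | shift in present axes [-0.0769  0.     -0.0007]
```

```bash

python3 -m handwheel '-1 -.012 0 0 0 0 0;-1 -.012 0 0 0 0 0;-1 -.012 0 0 0 0 0;-1 -.012 0 0 0 0 0;-1 -.012 0 0 0 0 0;-1 -.005 0 .001 0 0 0;-1 0 0 0.001 0 0 0;-1 0 0 0 0 0 0' | sed -n '2p;4p'
python3 go.py 564 3.2 15 185
```

```text
position: [549.1, 1.9, 15.5]
force: [0.1, 0.8, -0.4]
t 41.0 pos [549.1   1.9  15.5] yaw -174.9 w 0.236 F [ 0.1  0.8 -0.4] q6 -0.08
first turn [-0.08 -0.23  0.09] then shift [-0.015  -0.      0.0005] | shift in present axes [-0.015  -0.      0.0005]
```

```bash

python3 -m handwheel '-1 -.003 0 0 0 0 0;-1 -.003 0 0 0 0 0;-1 -.003 0 0 0 0 0;-1 0 0 0 0 0 0' | sed -n '2p;4p'
python3 -m handwheel '-1 -.002 0 0 0 0 0;-1 0 0 0 0 0 0' | sed -n '2p;4p'
python3 -m handwheel '-1 -.002 0 0 0 0 0;-1 0 0 0 0 0 0' | sed -n '2p;4p'
```

```text
position: [559.3, 2.8, 16.1]
force: [-0.1, -0.7, -1.4]
position: [560.9, 2.9, 15.9]
force: [-0.4, 0.8, -1.1]
position: [562.9, 3.1, 15.9]
force: [-0.7, -0.3, -1.6]
```

```bash

python3 -m handwheel '-1 -.002 0 0 0 0 0;-1 0 0 0 0 0 0' | sed -n '2p;4p'
python3 -m handwheel '-1 -.0015 0 0 0 0 0;-1 0 0 0 0 0 0' | sed -n '2p;4p'
```

```text
position: [563.3, 3.3, 15.4]
force: [-5.3, 0.5, -0.1]
position: [563.3, 3.3, 15.0]
force: [-7.3, -0.3, 0.4]
```

```bash

python3 -m handwheel '-.4 0 0 0 0 0 0;-.2 0 0 0 0 0 0;-.1 0 0 0 0 0 0;-.1 0 0 0 0 0 0;-.1 0 0 -.01 0 0 0;-.1 0 0 -.02 0 0 0;-.1 0 0 -.04 0 0 0;0 .02 0 -.05 0 0 0;.6 .04 .02 -.05 0 0 0;.6 .05 0.05 0 0 0 0;.6 .03 .05 0 0 0 0;.6 0 0 0 0 0 0' | sed -n 2,7p
python3 sp.py
python3 - <<'E'
from h import *; import meas
z=np.load('tops.npz'); meas.spats(z['p'],z['d'])
s,_=snap('scene'); p=z['p']; save('c5.png',np.hstack([cv2.resize(p[110:250,200:400],None,fx=2,fy=2),cv2.resize(s[150:290,150:350],None,fx=2,fy=2)]))
E
```

```text
position: [446.0, 89.9, 171.0]
tool_rot: [-0.047, 0.999, 0.0, -0.001]
force: [0.6, -1.0, 0.5]
gripper_width: 0.801
finger_force: 0.0
odd [ 368. -366.] [ 436. -433.] 96
handle cand [551.3   3.4] 156 [80. 22.] [254. 181.]
handle cand [545.   78.3] 157 [78. 23.] [232. 184.]
handle cand [ 367.7 -365.6] 93 [24. 52.] [369. 235.]
blade cand [ 435.6 -433.4] 442 [ 60. 111.] [387. 213.]
```

View pics/c5.png

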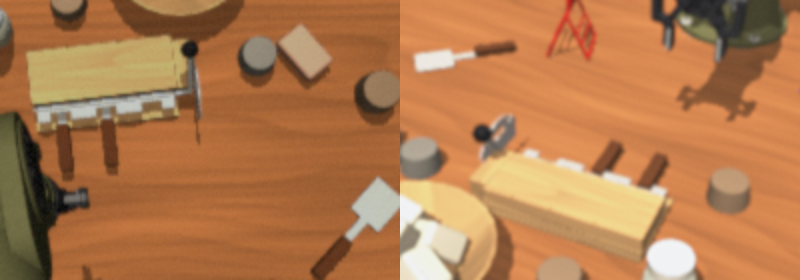

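Both inserted handles stand home, about 74 mm in front of the face. The third spatula is at left-crop (350,230).

```bash
sed -i 's/A\[...,0\]>350/A[...,0]>290/' meas.py; python3 sp.py; python3 go.py 370 -350 120 135
```

```text
origin [ 355.2 -355. ] yaw -44.3 | +12: [ 363.8 -363.4] dist 113.6 h [23. 79.] b [ 60. 111.]
t 43.5 pos [449.9  87.  170.6] yaw -174.9 w 0.799 F [0.3 0.1 0.6] q6 0.1
first turn [-1.100e-01 -2.000e-02  5.014e+01] then shift [-0.2525 -0.3654  0.0506] | shift in present axes [ 0.1186 -0.428   0.0514]
```

```bash

python3 -m handwheel '.6 0 -.045 0 0 0 0;.6 0 -.045 0 0 0 0;.6 .015 -.045 0 0 0 0;.6 .015 -.044 0 0 0 0;.6 .015 -.044 0 0 0 0;.6 .015 -.044 0 0 0 0;.6 .015 -.044 0 0 0 0;.6 .015 -.044 0 0 0 0;.6 .015 -.044 0 0 0 0;.6 .02 -.042 0 0 0 0;.6 0 0 0 0 0 0' | sed -n 2p
python3 -m handwheel '.6 0 0 0 0 0 8;.6 0 0 0 0 0 8;.6 0 0 .02 0 0 8;.6 0 0 .02 0 0 8;.6 0 0 .02 0 0 8;.6 0 0 .02 0 0 8;.6 0 0 0 0 0 1.3;.6 0 0 0 0 0 0' | sed -n 2p
python3 go.py 363.8 -363.4 50 135.7
```

```text
position: [361.9, -370.0, 170.7]
position: [363.4, -363.9, 90.8]
t 45.5 pos [ 363.4 -363.9   90.8] yaw 135.9 w 0.798 F [0.5 0.4 0.3] q6 -0.01
first turn [-0.18 -0.11  0.18] then shift [0.0001 0.0006 0.0408] | shift in present axes [-0.      0.0007  0.0408]
```

```bash

python3 -m handwheel '.6 0 .0006 0.025 0 0 .2;.6 0 0 .025 0 0 0;.6 0 0 .02 0 0 0;.6 0 0 .01 0 0 0;.6 0 0 .004 0 0 0;.6 0 0 0 0 0 0;.6 0 0 0 0 0 0' | sed -n '2p;4p'
python3 -m handwheel '-1 0 0 0 0 0 0;-1 0 0 0 0 0 0;-1 0 0 0 0 0 0;-1 0 0 0 0 0 0;-1 0 0 0 0 0 0;-1 0 0 0 0 0 0;-1 0 0 0 0 0 0;-1 0 0 0 0 0 0' | sed -n 2,7p
python3 go.py 363.8 -363.4 5 135.7
python3 - <<'E'
from h import *; import meas
p,d=snap('top'); meas.spats(p,d)
E
```

```text
position: [364.5, -364.2, 7.8]
force: [-0.2, 0.1, 1.2]
position: [364.0, -363.7, 7.4]
tool_rot: [0.378, 0.926, -0.001, -0.001]
force: [-1.5, 0.0, 6.1]
gripper_width: 0.239
finger_force: 59.3
t 47.0 pos [ 364.  -363.7    7.4] yaw 135.6 w 0.239 F [-1.5  0.   6.1] q6 -0.01
first turn [-0.18 -0.01 -0.11] then shift [0.0004 0.     0.0024] | shift in present axes [0.0004 0.     0.0024]
handle cand [551.3   3.4] 156 [80. 22.] [254. 181.]
handle cand [544.7  78.2] 158 [78. 23.] [232. 184.]
handle cand [ 341.9 -340.7] 92 [28. 50.] [361. 243.]
blade cand [ 438.4 -435.8] 420 [60. 98.] [388. 212.]
```

```bash

python3 -m handwheel '-1 0 0 -.01 0 0 0;-1 0 0 -.025 0 0 0;-1 0 0 -.035 0 0 0;-1 0 0 -.03 0 0 0;-1 0 0.02 0 0 0 -7;-1 0 0.02 0 0 0 -7;-1 0 0.02 0 0 0 -7;-1 0 .02 0 0 0 -7;-1 0 0.02 0 0 0 -7;-1 0 0 0 0 0 -7;-1 0 0 0 0 0 -7;-1 0 0 0 0 0 -.4' | sed -n 2,7p
python3 go.py 452.8 -82.9 60 185;
```

```text
position: [413.9, -278.0, 106.9]
tool_rot: [-0.044, 0.999, -0.001, -0.001]
force: [-0.3, 0.7, -1.2]
gripper_width: 0.236
finger_force: 58.9
t 48.2 pos [ 413.9 -278.   106.9] yaw -175.0 w 0.236 F [-0.3  0.7 -1.2] q6 -0.68
first turn [-0.08 -0.17  0.05] then shift [-0.0557  0.191   0.0469] | shift in present axes [-0.056   0.191   0.0464]
```

```bash

python3 -m handwheel '-1 -.011 .038 0 0 0 0;-1 -.011 .038 0 0 0 0;-1 -.011 .038 0 0 0 0;-1 -.011 .038 .01 0 0 0;-1 -.011 .039 .02 0 0 0;-1 0 0 0.02 0 0 0;-1 0 0 .03 0 0 0;-1 0 0 0 0 0 0;-1 0 0 0 0 0 0' | sed -n 2,7p
python3 bl.py 18 -76; python3 go.py 452.8 -82.9 19.4 185
```

```text
position: [451.3, -83.4, 26.2]
tool_rot: [-0.043, 0.999, -0.001, -0.002]
force: [0.0, 1.4, -1.2]
gripper_width: 0.237
finger_force: 59.2
129 tip x -39.3 z 21.5
[[-69.8, -92.3, 19.8, 22.9], [-62.8, -74.6, 56.8, 21.6], [-55.8, -75.5, 57.3, 21.9], [-48.8, -76.3, 57.3, 20.4], [-41.8, -73.6, 57.0, 18.5]]
off at tip 5.97 yaw err deg 29.3 mean off -2.47
rect ((-53.920528411865234, -73.88998413085938), (59.86778259277344, 30.21590232849121), 83.51561737060547)
t 49.1 pos [452.4 -83.7  27. ] yaw -175.1 w 0.236 F [ 0.  -0.8 -1.2] q6 -0.27
first turn [-0.08 -0.14 -0.11] then shift [-0.0005  0.0008  0.0076] | shift in present axes [-0.0005  0.0008  0.0076]
```

```bash

python3 -m handwheel '-1 0 0 .0078 0 0 -.1;-1 0 0 0 0 0 0;-1 -.01 0 0 0 0 0;-1 -.01 0 0 0 0 0;-1 -.01 0 0 0 0 0;-1 -.01 0 0 0 0 0;-1 0 0 0 0 0 0' | sed -n '2p;4p'
python3 go.py 569.5 -73 19 185
```

```text
position: [494.1, -79.8, 18.4]
force: [-0.2, -0.3, -1.1]
t 49.9 pos [494.1 -79.8  18.4] yaw -174.9 w 0.234 F [-0.2 -0.3 -1.1] q6 -0.25
first turn [-0.1  -0.06  0.12] then shift [-0.0757  0.0002 -0.0006] | shift in present axes [-0.0757  0.0001 -0.0007]
```

```bash

python3 -m handwheel '-1 -.012 0 0 0 0 0;-1 -.012 0 0 0 0 0;-1 -.012 0 0 0 0 0;-1 -.012 0 0 0 0 0;-1 -.012 0 0 0 0 0;-1 -.005 0 .001 0 0 0;-1 0 0 0.001 0 0 0;-1 0 0 0 0 0 0' | sed -n '2p;4p'
python3 go.py 569.5 -73 15.4 185
```

```text
position: [556.1, -74.1, 15.6]
force: [-0.7, 0.5, -1.5]
t 50.6 pos [556.1 -74.1  15.6] yaw -174.9 w 0.235 F [-0.7  0.5 -1.5] q6 -0.22
first turn [-0.07 -0.21  0.08] then shift [-0.0135 -0.0001  0.0002] | shift in present axes [-0.0135 -0.0001  0.0001]
```

```bash

python3 -m handwheel '-1 -.003 0 0 0 0 0;-1 -.003 0 0 0 0 0;-1 -.003 0 0 0 0 0;-1 0 0 0 0 0 0' | sed -n '2p;4p'
python3 -m handwheel '-1 -.002 0 0 0 0 0;-1 0 0 0 0 0 0' | sed -n '2p;4p'
python3 -m handwheel '-1 -.002 0 0 0 0 0;-1 0 0 0 0 0 0' | sed -n '2p;4p'
```

```text
position: [566.1, -73.3, 16.0]
force: [-0.5, 0.2, -1.5]
position: [567.7, -73.1, 15.9]
force: [1.2, -1.1, -0.2]
position: [569.7, -72.9, 15.9]
force: [1.0, 0.1, -0.9]
```

```bash

python3 -m handwheel '-1 -.0015 0 0.0003 0 0 0;-1 0 0 0 0 0 0' | sed -n '2p;4p'
python3 -m handwheel '-1 -.0015 0 0.0003 0 0 0;-1 0 0 0 0 0 0' | sed -n '2p;4p'
```

```text
position: [571.1, -72.8, 15.6]
force: [-0.9, 0.6, -1.7]
position: [571.1, -72.8, 15.4]
force: [-5.2, -0.7, 4.6]
```

```bash

python3 -m handwheel '-.4 0 0 0 0 0 0;-.2 0 0 0 0 0 0;-.1 0 0 0 0 0 0;-.1 0 0 0 0 0 0;-.1 0 0 -.01 0 0 0;-.1 0 0 -.02 0 0 0;-.1 0 0 -.04 0 0 0;0 .02 0 -.05 0 0 0;-1 .04 .02 -.05 0 0 0;-1 .05 0.05 0 0 0 0;-1 .03 .05 0 0 0 0;-1 0 .05 0 0 0 0' | sed -n 2p
python3 kz.py
python3 - <<'E'
from h import *; import meas
p,d=snap('top'); meas.spats(p,d)
s,_=snap('scene'); save('c6.png',np.hstack([cv2.resize(p[110:250,200:400],None,fx=2,fy=2),cv2.resize(s[150:290,150:350],None,fx=2,fy=2)]))
E
python3 go.py 723 -125 205 185
```

```text
position: [448.0, 60.4, 170.2]
top 47 [[673.2, -138.1, 110.5], [682.6, -128.9, 115.6], [693.3, -119.9, 119.5]] [134.3 294.6]
scene 36 [[687.8, -127.9, 105.3], [694.4, -120.0, 111.1], [700.9, -114.2, 117.1]] [216.6 190.9]
handle cand [558.7 -72.6] 157 [79. 22.] [277. 178.]
handle cand [551.3   3.4] 156 [80. 22.] [254. 181.]
t 53.2 pos [451.3  61.5 170. ] yaw -174.7 w 0.0 F [-0.4 -1.3 -0.3] q6 0.04
first turn [-0.09 -0.08  0.27] then shift [-0.2544 -0.2095 -0.035 ] | shift in present axes [-0.2534 -0.2107 -0.035 ]
```

View pics/c6.png

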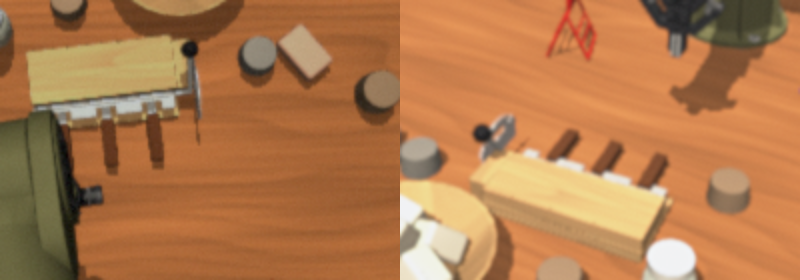

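All three handles stand in the slots, about 74 mm in front of the face. Next I go behind the knob.

```bash

python3 -m handwheel '-1 0 0 -.035 0 0 .3;-1 -.0365 -.03 0 0 0 0;-1 -.0365 -.03 0 0 0 0;-1 -.0365 -.03 0 0 0 0;-1 -.0365 -.03 0 0 0 0;-1 -.036 -.03 0 0 0 0;-1 -.036 -.03 0 0 0 0;-1 -.036 -.03 0 0 0 0;-1 0 0 0 0 0 0;-1 0 0 0 0 0 0' | sed -n 2p
python3 go.py 723 -125 98 185
```

```text
position: [721.7, -130.3, 201.7]
t 54.2 pos [ 721.7 -130.3  201.7] yaw -175.4 w -0.001 F [0.1 0.3 0.6] q6 -0.26
first turn [-0.05 -0.31 -0.4 ] then shift [-0.0017  0.0052  0.1037] | shift in present axes [-0.0023  0.0053  0.1037]
```

```bash

python3 -m handwheel '-1 -.002 .005 0.02 0 -.3 -.3;-1 0 0 .03 0 0 0;-1 0 0 .03 0 0 0;-1 0 0 .022 0 0 0;-1 0 0 0 0 0 0;-1 0 0 0 0 0 0' | sed -n '2p;4p'
python3 go.py 711.5 -126 97 185
```

```text
position: [722.9, -122.6, 102.7]
force: [0.6, 0.6, -0.7]
t 54.9 pos [ 722.9 -122.6  102.7] yaw -174.9 w -0.001 F [ 0.6  0.6 -0.7] q6 -0.26
first turn [-0.08  0.13  0.08] then shift [ 0.0116 -0.0024  0.0057] | shift in present axes [ 0.0116 -0.0024  0.0057]
```

```bash

python3 -m handwheel '-1 .006 -.0024 .003 0 0 0;-1 .01 0 0 0 0 0;-1 .01 0 -.003 0 0 0;-1 .01 0 -.002 0 0 0;-1 .01 0 -.001 0 0 0;-1 .01 0 0 0 0 0;-1 .01 0 0 0 0 0;-1 .01 0 0 0 0 0;-1 .01 0 .001 0 0 0;-1 .01 0 .002 0 0 0;-1 .01 0 .003 0 0 0;-1 0 0 0 0 0 0' | sed -n '2p;4p'
python3 kz.py; python3 go.py 603.4 -135.5 97 185
```

```text
position: [615.5, -134.4, 97.2]
force: [-0.2, -0.2, 0.2]
top 0  
scene 25 [[597.6, -124.6, 113.1], [619.1, -120.2, 124.2], [623.8, -117.5, 138.4]] [199.1 206.8]
t 56.1 pos [ 617.  -134.2   97.6] yaw -174.9 w -0.0 F [ 0.1  0.2 -1. ] q6 -0.3
first turn [-0.04  0.01  0.07] then shift [ 0.0136 -0.0001  0.0006] | shift in present axes [ 0.0136 -0.0001  0.0006]
```

```bash

python3 -m handwheel '-1 .006 0 0.0005 0 0 0;-1 .006 0 .0005 0 0 0;-1 0 0 0 0 0 0;-1 0 0 0 0 0 0' | sed -n '2p;4p'
python3 -m handwheel '-1 -.04 0 0 0 0 0;-1 -.04 0 0 0 0 0;-1 0 0 -.05 0 0 0;-1 0 0 -.05 0 0 0;-1 .04 .04 -.04 0 0 0;-1 .05 .045 0 0 0 0;-1 .05 .045 0 0 0 0;-1 .05 .045 0 0 0 0;-1 .05 .045 0 0 0 0;-1 .02 .045 0 0 0 0;-1 0 0 0 0 0 0' | sed -n 2p
python3 kz.py
```

```text
position: [605.8, -135.4, 97.3]
force: [0.7, 0.0, 0.6]
position: [466.9, 64.5, 226.0]
top 50 [[568.2, -147.5, 110.2], [577.1, -136.6, 114.9], [586.7, -126.4, 119.3]] [167.8 298.5]
scene 25 [[582.9, -136.9, 105.6], [589.4, -129.5, 111.8], [594.6, -125.4, 115.4]] [197.5 209.2]
```

```bash

python3 -m handwheel '-1 0 .05 0 0 0 0;-1 0 .05 0 0 0 0;-1 0 0 0 0 0 0' | sed -n '2p'
python3 - <<'E'
from h import *; import meas
p,d=snap('top'); meas.spats(p,d)
s,_=snap('scene'); save('f1.png',np.hstack([cv2.resize(p[110:260,200:310],None,fx=3.2,fy=3.2)[:480],cv2.resize(s[150:330,270:430],None,fx=2.667,fy=2.667)[:480]]))
E
```

```text
position: [462.3, 164.3, 225.5]
handle cand [558.4 -72.5] 157 [79. 22.] [277. 179.]
handle cand [551.    3.4] 155 [78. 22.] [254. 181.]
handle cand [544.5  78.2] 156 [78. 23.] [232. 184.]
```

View pics/f1.png

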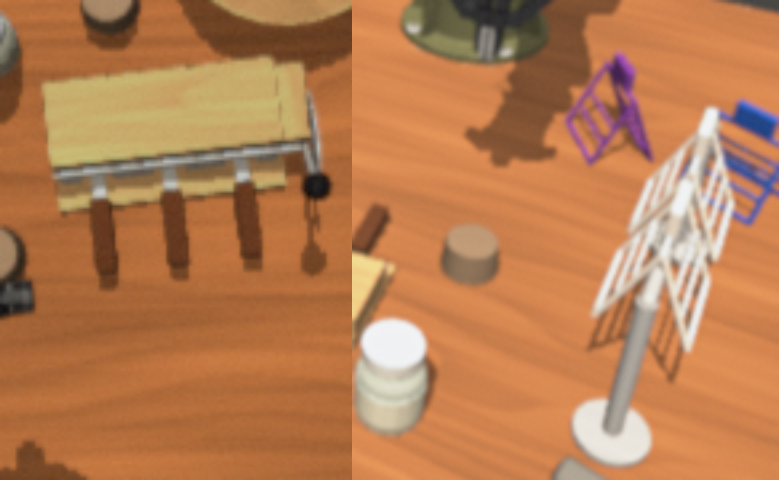

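The gate is down over the three necks with the knob forward (crop (316,185)), and both white racks hang on the bar (crop (680,220)). Handing in.

```bash
python3 -c "
from station import job_done
print(job_done())"
```

```text
the job is handed in; nothing more can be done
None
```

All three spatulas are home in their slots with the lever thrown forward (gate about 0.2 rad by camera), both white racks hang astride the bar, and the job is handed in after about 58 s of robot time; the verdict was not returned.

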